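# Hang a pail of washed fittings on the draining stand

## Task

The small steel pail of freshly washed fittings has to drain. Swing its folded bail up until it stands upright while the pail still stands on the bench, lift the pail by the bail, and press the bare middle of the bail down past the sprung keeper into the hook of the draining stand until the keeper snaps shut over it. Leave the pail hanging there with its fittings in it; press firmly but never harder than about 25 N, and do not disturb the tools lying around.

Things in the scene. Friction and masses are not known exactly. Their poses are not given: they have to be found in the camera images.
- pail: Open round steel pail with drain holes, 100 mm outside diameter, 85 mm tall, about 0.3 kg (varies) plus 0.14 kg of bail and fittings. Origin: centre of its underside, z up. Its wire bail is hinged on two ears on the pail's y axis (the hinge axis), 80 mm above the underside. Folded, the bail points to the pail's -x side.
- bail (a joint): Bail angle, rad: 0 folded level towards the pail's -x, 1.57 upright. Stiff hinge (0.03 N m): it stays where it is left. A flat U of 6 mm wire, 115 mm wide, its straight cross bar 105 mm from the hinge axis: in the pail's frame the bar's centre is at x = -105 mm cos(angle), y = 0, z = 80 mm + 105 mm sin(angle). Upright, 95 mm are free between rim and bar.
- bail_bar (a point): Centre of the bail's cross bar, y along the bar. The bar is bare 6 mm wire for 12 mm to either side; beyond that, from 12 to 46 mm on either side, are two hand sleeves of 11 mm diameter: hold the bail by one sleeve and leave the bare middle free for the hook.
- drain_stand: Fixed draining stand; tray foot 203 x 140 x 14 mm. Origin: on the bench below the hook's seat, z up. The hook is a U open upwards, 26 mm wide inside, nose to the stand's -x, arm to +x. Come from the nose's side, bar along the stand's y and above the nose, hook between rim and bar; press the bar on the keeper near the nose, 7 to 8 mm from the seat towards -x. Seated, the bar is above the origin.
- post_foot (a point): Foot of the stand's 14 mm post (306 mm tall), 108 mm from the origin along the stand's +x. The boss with the hook is clamped on it at a height that differs and is not reported: a fully seated bar's centre is 215 to 243 mm above the bench; find it by touch or by eye. Against that centre the hook's underside is at -10 mm, the shut keeper +26, the arm's top +35, the nose's top +38 mm.
- keeper (a joint): Angle of the sprung keeper across the hook's mouth, rad: 0 shut (level), growing as it is pushed down; stop at 1.2. A 26 mm finger hinged 13 mm from the seat towards the stand's +x, free end at the nose. Spring 0.02 N m shut plus 0.34 N m per rad: some 9 to 14 N at the bar to get past. After about 22 mm (0.8 rad) the bar slips past its end, it snaps shut, and the bar sinks a few mm to the seat.
- fit_a: Stainless nut, 20 x 22 x 21 mm, loose in the pail; origin at its underside.
- fit_b: Stainless tube fitting, 18 x 20 x 35 mm, loose in the pail; origin at its underside.
- fit_c: Stainless nut, 20 x 22 x 21 mm, loose in the pail; origin at its underside.
- wrench: Bystander: combination wrench, 142 x 20 x 8 mm, lying between the pail and the stand; leave alone.
- hex_key: Bystander: T-handle hex key, 132 x 77 x 16 mm, lying near the front edge; leave alone.
- vernier: Bystander: calliper, 71 x 230 x 17 mm, lying near the front edge; leave alone.
- regulator: Bystander: gas regulator with black knob, 120 x 93 x 135 mm, standing on the right; leave alone.

How it is judged:
On the way, in this order (a step that is already met when the one before it is completed fails the run):
1. the bail stands upright (1.3 to 1.85 rad) while the pail still stands on the bench (value of joint bail between 1.3 and 1.85 rad and height (world z) of pail below 0.006 m and angle between pail's own z axis and vertical below 0.1 rad), for 0.2 s.
2. the pail is lifted clear of the bench by its bail (height (world z) of pail above 0.025 m and angle between pail's own z axis and vertical below 0.5 rad), for 0.1 s.
3. the bail pushes the keeper open (value of joint keeper above 0.55 rad and contact force between pail and drain_stand above 2 N).
At the end, for the whole second after the job is handed in: Pail hangs still on the hook: bail bar within 14 mm and pail within 30 mm of the seat seen from above, 18 mm or more off the bench, tilted under 0.3 rad, over 2 N of weight on the stand, keeper shut (under 0.03 rad), three fittings in the pail, nothing holding it (value of joint keeper below 0.03 rad and height (world z) of pail above 0.018 m and x of pail in the frame of drain_stand between -0.03 and 0.03 m and y of pail in the frame of drain_stand between -0.03 and 0.03 m and horizontal distance between bail_bar and drain_stand below 0.014 m and contact force between pail and drain_stand above 2 N and angle between pail's own z axis and vertical below 0.3 rad and linear speed of pail below 0.08 m/s and distance between each of fit_a, fit_b, fit_c and pail below 0.075 m); the robot touches nothing.
It fails at once if the pail or its bail pressed on the stand with more than 25 N (contact force between pail and drain_stand above 25 N).
It fails at once if the robot presses on the stand itself with more than 15 N (contact force between any of the fingers, the arm and drain_stand above 15 N).
It fails at once if the pail tipped over by more than 0.7 rad (angle between pail's own z axis and vertical above 0.7 rad).
It fails at once if a tool lying around is moved by more than 30 mm (distance of any of wrench, hex_key, vernier, regulator from where it was at the start of the episode above 0.03 m).
It also fails if it takes over 72 s, if anything falls off the work surface, if the arm or the gripper's body presses on something with over 40 N, if the wrist force passes 120 N, or if a joint passes its speed limit or range.

## Robot

A 6-joint arm with a two-finger parallel gripper is mounted at the origin on a cart in front of the work surface, level with it; the furniture and walls round the work are solid. World frame = base frame: x ahead of the robot, y to its left, z up, the work surface at z = 0. Lengths are in m, angles in rad, forces in N, time in s.
With the tool pointing down it reaches from about 0.275 to 0.825 m from the base axis. Payload 4.9 kg.
Tool frame: the origin (TCP) lies midway between the tips of the shut fingers; the grasp point (between the pads) lies robot.hold_point_z behind it (robot.hold_point_z is the distance from the TCP to the grasp point, in m); x points along the fingers, y is the direction in which the jaws open and shut, and the axes are right-handed (so a half turn about x gives the same grasp; the last joint's range is limited). The gripper opens to 85 mm and grips with 20 to 120 N. Pads are 22 mm wide; open, the fingers measure 114 mm over their backs; the gripper's body (76 mm by 85 mm) begins 54 mm behind the grasp point. The pads swing forward as they close: fully open they stand 13 mm farther back than shut.
Start: joints at [0.996, 0.326, -0.193, 1.052, 0, 1.437], TCP at [0.235, 0.497, 0.231] pointing down, gripper open.
Joint ranges: [-2.65, 2.65], [-0.97, 1.79], [-1.3, 1.35], [-1.93, 2.1], [-1.47, 1.37], [-3.14, 3.14]. Speed limits (rad/s): [2.57, 2.57, 3.14, 3.14, 3.14, 3.14].

## Interface

Orientations are given as a unit quaternion [x, y, z, w].
In Python, from station import robot gives the robot as it stands.
- The arm moves only by the tool play_rows, never from a script. Its argument "rows" is a list of rows, each an object of numbers: "hand": the finger opening in mm, from 0 to 85.4; "tx", "ty", "tz": the shift along the tool's x, y, z in mm; "wx", "wy", "wz": the turn, a rotation vector about the tool's x, y, z in rad. In form: [{"hand": .., "tx": .., "ty": .., "tz": .., "wx": .., "wy": .., "wz": ..}, ...]. A call has 1 to 10 rows; each row shifts and turns the commanded pose from where the row before left it, along the tool's axes as they then stand; what a row does not reach is not made up. A row lasts 1/12 s, in which the tool goes at most 41.7 mm and 7.16 degrees, less where a joint would pass 70% of its speed; a pose out of reach is approached as far as the arm can. A call with a gripper value outside its range is refused whole. The fingers move at their own pace and stop on an object; "grip_force" is the grip in N (left out, the last holds). Time passes only in rows, so rows that do not move let the fingers close. It gives the time, the measured TCP pose, the force and the opening at its end, in the units of the state.
- robot.sense(): the state, without advancing time (a new reading comes with each control period).
- robot.grab_frame(name): name is "scene" or "top" or "wrist"; returns a dict with "img" (420x560x3 uint8, red, green, blue), "mtx" (3x3 intrinsics, pixels), "k1" (the pictures are not rectified: a ray, as slopes to the right and down, at radius r is drawn at 1 + k1 r^2 times it, then the intrinsics apply), "R" (3x3) and "t" (3): a world point X has camera coordinates R X + t. Camera axes: x right, y down, z forward; pixel columns grow to the right and rows downward; lengths in m; the calibration is good to about 2 mm. A picture is of the moment at which its call begins. There is no depth.
- robot.job_done(): hands the job in, once; it reports no verdict.
The state is a dict: "time": time; "joint_positions": joint angles; "dq": joint speeds; "tau": joint torques, N m; "tcp_pos": TCP position; "ee_rot": TCP orientation; "force": force on the tool from outside, world axes, zero at the start; "wrist_torque": the same for the moment, N m; "gripper_width": finger opening in m.
Only numpy, scipy, OpenCV 4.12 (cv2) and the standard library are available. Lean on these libraries where they do the work, as an engineer would, in place of code of your own. Each camera call takes 0.05 s, during which the arm holds its last target.

## Working session

There is one attempt and no reset: what is moved stays moved. The work goes in short steps, Python scripts to look and compute and a tool call to move; the robot and the scene stay as the last step left them, time stands still between calls to the robot, and variables do not carry over. Pictures are saved under pics/ and viewed, and the job is handed in when it is done.

Besides the shell and the picture viewer there is one more tool, called after ">>>" by a JSON object that holds its "method" and its "body". play_rows: Moves the arm, as the interface text tells. Its arguments: {"type":"object","properties":{"rows":{"type":"array"},"grip_force":{"type":"number"}},"required":["rows"]}

```bash
ls; mkdir -p pics; python3 - <<'E'
from station import robot
import cv2
print(robot.sense(), robot.hold_point_z)
for n in ("scene","top","wrist"):
    f=robot.grab_frame(n); cv2.imwrite(f"pics/{n}0.png",f["img"][:,:,::-1]); print(n,f["mtx"].tolist(),f["k1"],f["R"].tolist(),f["t"].tolist())
E
```

```text
pics
{'time': 0.0, 'joint_positions': array([ 9.95796730e-01,  3.26970915e-01, -1.93580866e-01,  1.05199742e+00,
        7.85324914e-06,  1.43659693e+00]), 'dq': array([-0.00045313, -0.00202761,  0.00119076,  0.00254312, -0.0004632 ,
       -0.00065465]), 'tau': array([ 3.42299048e-03, -4.43396902e+01,  2.62442297e+01,  1.54201908e-02,
        2.76370993e-04,  1.26056887e-05]), 'tcp_pos': array([0.23433343, 0.49694028, 0.23048826]), 'ee_rot': array([ 0.15400746,  0.69021943, -0.15516789,  0.68978386]), 'force': array([0.02995505, 0.9652273 , 0.13383033]), 'wrist_torque': array([0.01967257, 0.00212551, 0.0107724 ]), 'gripper_width': 0.08570607509796593} 0.0187
scene [[379.76186746438634, 0.0, 278.3453033362111], [0.0, 379.76186746438634, 205.36399302484193], [0.0, 0.0, 1.0]] -0.06329669771515686 [[0.7701383075528472, -0.6377226793206363, 0.01402752721420542], [-0.43637512250663435, -0.5427682788218227, -0.7176206156195041], [0.4652566385307753, 0.5465458624716729, -0.696292955959012]] [-0.6030674109263694, 0.21442312998738197, 0.9087106237310977]
top [[424.96884703940145, 0.0, 283.34330934822486], [0.0, 424.96884703940145, 207.37467873417114], [0.0, 0.0, 1.0]] -0.03576184718450428 [[-0.012219646803927802, -0.9998462910234763, -0.012572770521437559], [-0.9829597032028029, 0.014317741271735318, -0.18326271897015114], [0.18341456352057822, 0.010119121082046491, -0.9829835712142305]] [-0.2726913217678128, 0.5678648786207302, 1.0559082789076255]
wrist [[352.37804591117145, 0.0, 279.55646577583883], [0.0, 352.37804591117145, 209.10863159006792], [0.0, 0.0, 1.0]] -0.09186000613789273 [[0.4275858552109738, 0.9039727872313238, -0.0018805235260143682], [0.8654145311882848, -0.40874464051164294, 0.2898025328756958], [0.2612049494777256, -0.12554289624761492, -0.9570846125448362]] [-0.5479664174057939, -0.037113571142501564, 0.3800930106503997]
```

View pics/scene0.png

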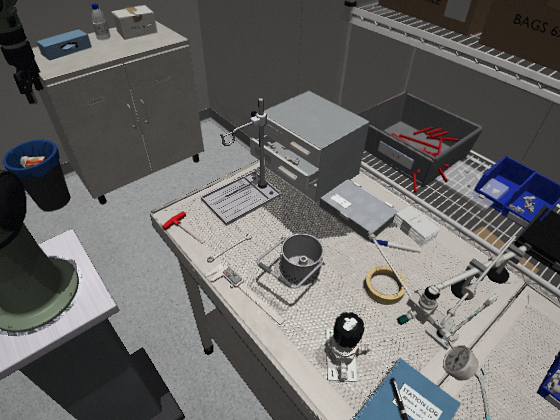

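View pics/top0.png

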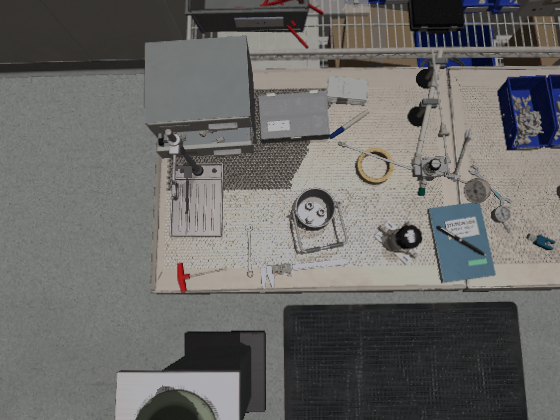

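View pics/wrist0.png

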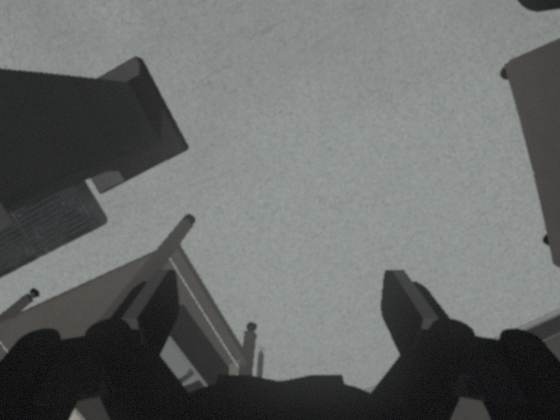

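```bash
python3 - <<'E'
import cv2
t=cv2.imread('pics/top0.png'); s=cv2.imread('pics/scene0.png')
a=cv2.resize(t[175:265,270:370],None,fx=6,fy=6,interpolation=cv2.INTER_CUBIC); cv2.imwrite('pics/t_pail.png',a)
a=cv2.resize(t[120:240,160:260],None,fx=5,fy=5,interpolation=cv2.INTER_CUBIC); cv2.imwrite('pics/t_stand.png',a)
a=cv2.resize(s[90:225,190:290],None,fx=4.4,fy=4.4,interpolation=cv2.INTER_CUBIC); cv2.imwrite('pics/s_stand.png',a)
a=cv2.resize(s[220:320,240:340],None,fx=6,fy=6,interpolation=cv2.INTER_CUBIC); cv2.imwrite('pics/s_pail.png',a)
E
```

```text
(no output)
```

View pics/t_pail.png

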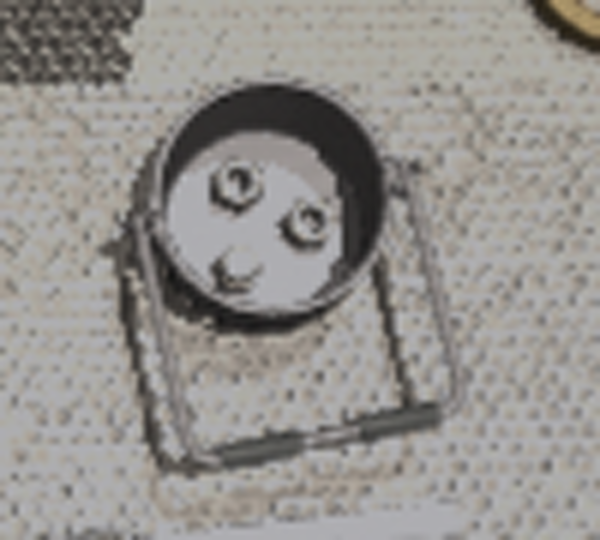

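View pics/t_stand.png

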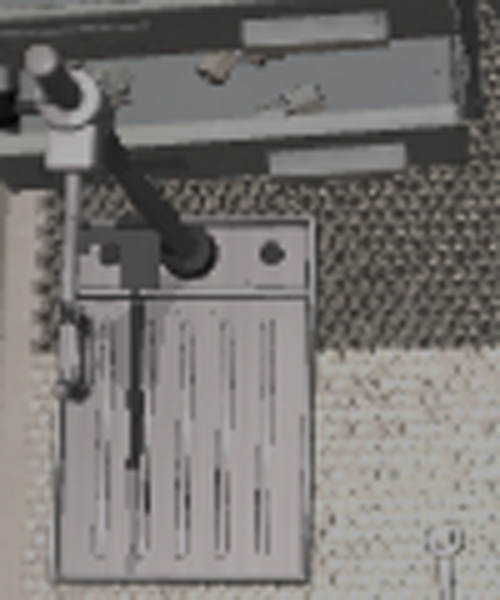

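View pics/s_stand.png

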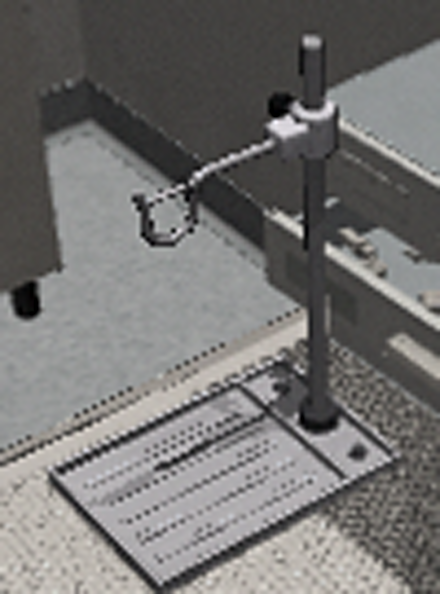

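View pics/s_pail.png

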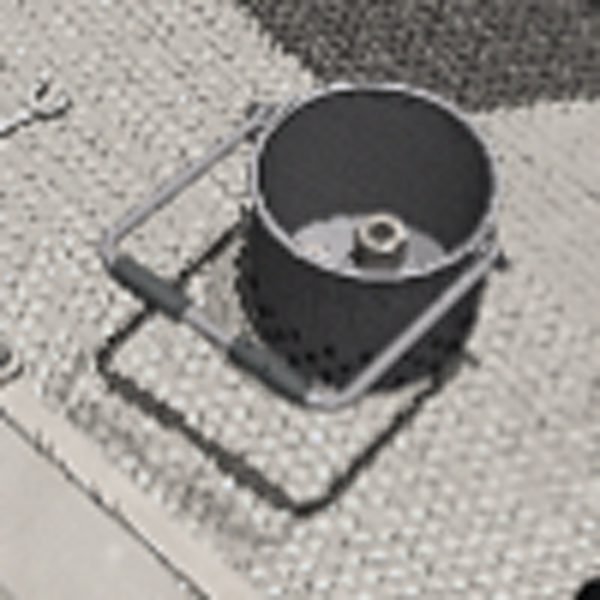

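```bash
cat > h.py <<'E'
import numpy as np, cv2
from station import robot
from scipy.optimize import least_squares
from scipy.spatial.transform import Rotation as Ro
CAL={}
def cal(n):
    if n not in CAL:
        f=robot.grab_frame(n); CAL[n]=f
    return CAL[n]
def proj(f,X):
    X=np.atleast_2d(X); c=X@np.array(f["R"]).T+np.array(f["t"]); s=c[:,:2]/c[:,2:]
    r2=(s**2).sum(1,keepdims=True); s=s*(1+f["k1"]*r2); K=np.array(f["mtx"])
    return s*[K[0,0],K[1,1]]+[K[0,2],K[1,2]]
def ray(f,p):
    K=np.array(f["mtx"]); u=(np.array(p,float)-[K[0,2],K[1,2]])/[K[0,0],K[1,1]]; s=u.copy()
    for _ in range(20): s=u/(1+f["k1"]*(s@s))
    R=np.array(f["R"]); d=R.T@np.r_[s,1]; o=-R.T@np.array(f["t"]); return o,d
def atz(f,p,z):
    o,d=ray(f,p); return o+d*(z-o[2])/d[2]
def tri(f1,p1,f2,p2):
    o1,d1=ray(f1,p1);o2,d2=ray(f2,p2)
    A=np.c_[d1,-d2]; s=np.linalg.lstsq(A,o2-o1,rcond=None)[0]
    a=o1+s[0]*d1;b=o2+s[1]*d2; return (a+b)/2,np.linalg.norm(a-b)
E
python3 - <<'E'
from h import *
T=cal("top");S=cal("scene")
tp=lambda x,y:(270+(x+.5)/6-.5,175+(y+.5)/6-.5)
ts=lambda x,y:(160+(x+.5)/5-.5,120+(y+.5)/5-.5)
ss=lambda x,y:(190+(x+.5)/4.4-.5,90+(y+.5)/4.4-.5)
sp=lambda x,y:(240+(x+.5)/6-.5,220+(y+.5)/6-.5)
print("rim top",atz(T,tp(268,198),.085),"scene",atz(S,sp(377,180),.085))
print("pail l/r",atz(T,tp(150,198),.085),atz(T,tp(387,198),.085))
print("sleeve L",atz(T,tp(212,458),.08),atz(S,sp(112,265),.08))
print("sleeve R",atz(T,tp(442,410),.08),atz(S,sp(310,395),.08))
print("post foot",atz(T,ts(190,254),.014),atz(S,ss(320,420),.014))
print("post top",tri(T,ts(42,60),S,ss(312,42)))
print("tray corners",[atz(T,ts(*c),.014).round(4).tolist() for c in [(55,578),(306,580),(312,218)]])
print("tray corners S",[atz(S,ss(*c),.014).round(4).tolist() for c in [(52,475),(160,588),(395,458)]])
print("nose tip",tri(T,ts(70,392),S,ss(138,200)))
print("arm/hook start",tri(T,ts(70,312),S,ss(195,182)))
print("arm mid",tri(T,ts(72,170),S,ss(272,145)))
E
```

```text
rim top [ 0.55610508 -0.35849581  0.085     ] scene [ 0.55746321 -0.36126646  0.085     ]
pail l/r [ 0.55682655 -0.30894885  0.085     ] [ 0.55537775 -0.40843965  0.085     ]
sleeve L [ 0.44781759 -0.33285487  0.08      ] [ 0.45154973 -0.32499321  0.08      ]
sleeve R [ 0.46640163 -0.42881644  0.08      ] [ 0.47207839 -0.41888577  0.08      ]
post foot [ 0.67782359 -0.04549047  0.014     ] [ 0.67622755 -0.05030727  0.014     ]
post top (array([ 0.67981809, -0.04525819,  0.30632018]), np.float64(0.00041851762068731766))
tray corners [[0.4997, 0.0227, 0.014], [0.4969, -0.1122, 0.014], [0.6972, -0.1125, 0.014]]
tray corners S [[0.498, 0.0195, 0.014], [0.4962, -0.1151, 0.014], [0.6922, -0.1144, 0.014]]
nose tip (array([ 0.5506063 , -0.04638366,  0.24925244]), np.float64(0.0010233315583378548))
arm/hook start (array([ 0.58901759, -0.04478383,  0.24469318]), np.float64(0.003090943348511249))
arm mid (array([ 0.65095888, -0.04228459,  0.24541195]), np.float64(0.0020928286109082443))
```

```bash
python3 - <<'E'
from h import *
T=cal("top");S=cal("scene")
tp=lambda x,y:(270+(x+.5)/6-.5,175+(y+.5)/6-.5)
sp=lambda x,y:(240+(x+.5)/6-.5,220+(y+.5)/6-.5)
print(tri(T,tp(212,458),S,sp(112,262)),tri(T,tp(442,410),S,sp(310,393)),tri(T,tp(302,442),S,sp(185,313)),tri(T,tp(360,428),S,sp(235,345)))
print(tri(T,tp(268,198),S,sp(377,180)))
# fit: pail xy,yaw,bail
def pts(p):
    x,y,w,a=p; c,s=np.cos(w),np.sin(w); q=[]
    for yy in (46,12,-12,-46):
        q.append([-.105*np.cos(a),yy/1e3,.08+.105*np.sin(a)])
    q.append([0,0,.085]); q=np.array(q); return np.c_[q[:,0]*c-q[:,1]*s+x,q[:,0]*s+q[:,1]*c+y,q[:,2]]
tt=np.array([tp(*v) for v in [(212,458),(302,442),(360,428),(442,410),(268,198)]])
sv=np.array([sp(*v) for v in [(112,262),(185,313),(235,345),(310,393),(377,180)]])
f=lambda p:np.r_[(proj(T,pts(p))-tt).ravel(),(proj(S,pts(p))-sv).ravel()]
r=least_squares(f,[.556,-.36,.19,.1]);print(r.x,f(r.x).reshape(-1,2).round(1).tolist());print(pts(r.x))
E
```

```text
(array([ 0.44657396, -0.33225071,  0.0935303 ]), np.float64(0.0003100948924153292)) (array([ 0.46463787, -0.42655591,  0.09713113]), np.float64(0.0001419269581622443)) (array([ 0.45257568, -0.36916179,  0.09502433]), np.float64(8.896635767573907e-05)) (array([ 0.45762951, -0.39278947,  0.09612614]), np.float64(0.0006376945526469723))
(array([ 0.55766193, -0.35935731,  0.08262085]), np.float64(0.0026001755612813566))
[ 0.55696776 -0.35968155  0.20076012  0.15134722] [[1.3, 0.2], [-0.2, -0.1], [-0.3, 0.1], [-0.5, 0.2], [0.5, -0.3], [0.7, 0.3], [-0.0, -0.4], [-0.0, -0.1], [-0.4, 0.1], [-0.6, -0.3]]
[[ 0.44607976 -0.33530459  0.09583086]
 [ 0.45285984 -0.36862171  0.09583086]
 [ 0.45764579 -0.39213968  0.09583086]
 [ 0.46442587 -0.4254568   0.09583086]
 [ 0.55696776 -0.35968155  0.085     ]]
```

```bash
cat >> h.py <<'E'
def st(): 
    s=robot.sense(); R=Ro.from_quat(s["ee_rot"]).as_matrix(); return s,R
def plan(tcp, yaw_y, down=True):
    """target tcp, jaws dir angle yaw_y (world angle of tool y), tool x down"""
    s,R=st(); x=np.array([0,0,-1.]); y=np.array([np.cos(yaw_y),np.sin(yaw_y),0]); Rt=np.c_[x,y,np.cross(x,y)]
    d=np.array(tcp)-s["tcp_pos"]
    print("shift in tool mm",(R.T@d*1e3).round(1),"rotvec",Ro.from_matrix(R.T@Rt).as_rotvec().round(4), "shift if rotated first",(Rt.T@d*1e3).round(1))
    print("tcp",s["tcp_pos"].round(4),"t",round(s["time"],2))
E
python3 - <<'E'
from h import *
s,R=st(); print(R.round(3)); T=cal("wrist"); c=-np.array(T["R"]).T@T["t"]; print("cam in tool",(R.T@(c-s["tcp_pos"])).round(3), s["time"])
w=.20-.0 # pail yaw
# -y sleeve at y=-29mm
q=[.557,-.360,.0]; 
a=.151
c,s_=np.cos(.2),np.sin(.2)
loc=np.array([-.105*np.cos(a),-.029]); p=[.557+loc[0]*c-loc[1]*s_,-.36+loc[0]*s_+loc[1]*c]; print(p)
plan([p[0],p[1],.20],.2)
plan([p[0],p[1],.20],.2+np.pi)
E
```

```text
[[-0.     0.427  0.904]
 [-0.     0.904 -0.427]
 [-1.    -0.    -0.   ]]
cam in tool [-0.143 -0.001 -0.074] 0.35
[np.float64(0.4610253835994992), np.float64(-0.40904484440177136)]
shift in tool mm [  31.3 -723.2  591.5] rotvec [9.3e-01 1.0e-04 2.0e-04] shift if rotated first [ 31.2  41.8 933.3]
tcp [0.2346 0.4974 0.2312] t 0.4
shift in tool mm [  31.3 -723.2  591.5] rotvec [-2.2116e+00 -3.0000e-04  1.0000e-04] shift if rotated first [  31.2  -41.8 -933.3]
tcp [0.2346 0.4974 0.2312] t 0.4
```

>>> {"method": "play_rows", "body": {"rows": [{"wx":0.1163},{"wx":0.1163},{"wx":0.1163},{"wx":0.1163},{"wx":0.1163},{"wx":0.1163},{"wx":0.1163},{"wx":0.1163},{"tz":40},{"tz":40}]}}

```text
invalid input at $.rows[0]: expected keys hand, tx, ty, tz, wx, wy, wz
```

>>> {"method": "play_rows", "body": {"rows": [{"tz":40,"ty":2},{"tz":40,"ty":2},{"tz":40,"ty":2},{"tz":40,"ty":2},{"tz":40,"ty":2},{"tz":40,"ty":2},{"tz":40,"ty":2},{"tz":40,"ty":2},{"tz":40,"ty":2},{"tz":40,"ty":2}]}}

```text
invalid input at $.rows[0]: expected keys hand, tx, ty, tz, wx, wy, wz
```

>>> {"method": "play_rows", "body": {"rows": [{"tz":40,"ty":2},{"tz":40,"ty":2},{"tz":40,"ty":2},{"tz":40,"ty":2},{"tz":40,"ty":2},{"tz":40,"ty":2},{"tz":40,"ty":2},{"tz":40,"ty":2},{"tz":30,"ty":2},{}]}}

```text
invalid input at $.rows[0]: expected keys hand, tx, ty, tz, wx, wy, wz
```

```bash
python3 - <<'E'
from h import *
plan([.461,-.409,.20],.2)
print(robot.sense()["joint_positions"].round(2),robot.sense()["force"].round(1))
f=robot.grab_frame("wrist"); cv2.imwrite("pics/w1.png",f["img"][:,:,::-1])
E
```

```text
shift in tool mm [  31.3 -723.1  591.5] rotvec [9.3e-01 1.0e-04 2.0e-04] shift if rotated first [ 31.2  41.8 933.3]
tcp [0.2346 0.4974 0.2312] t 0.4
[ 1.    0.33 -0.19  1.05  0.    1.44] [0.2 0.4 0.4]
```

All keys needed.

>>> {"method": "play_rows", "body": {"rows": [{"hand":85,"tx":0,"ty":0,"tz":0,"wx":0.1163,"wy":0,"wz":0},{"hand":85,"tx":0,"ty":0,"tz":0,"wx":0.1163,"wy":0,"wz":0},{"hand":85,"tx":0,"ty":0,"tz":0,"wx":0.1163,"wy":0,"wz":0},{"hand":85,"tx":0,"ty":0,"tz":0,"wx":0.1163,"wy":0,"wz":0},{"hand":85,"tx":0,"ty":0,"tz":0,"wx":0.1163,"wy":0,"wz":0},{"hand":85,"tx":0,"ty":0,"tz":0,"wx":0.1163,"wy":0,"wz":0},{"hand":85,"tx":0,"ty":0,"tz":0,"wx":0.1163,"wy":0,"wz":0},{"hand":85,"tx":0,"ty":0,"tz":0,"wx":0.1163,"wy":0,"wz":0},{"hand":85,"tx":0,"ty":0,"tz":40,"wx":0,"wy":0,"wz":0},{"hand":85,"tx":0,"ty":0,"tz":40,"wx":0,"wy":0,"wz":0}]}}

```text
time: 1.28
tcp_pos: [0.2505, 0.4192, 0.2308]
ee_rot: [0.447, 0.548, -0.447, 0.548]
force: [1.4, -0.3, -0.2]
gripper_width: 0.0849
```

>>> {"method": "play_rows", "body": {"rows": [{"hand":85,"tx":0,"ty":2,"tz":40,"wx":0,"wy":0,"wz":0},{"hand":85,"tx":0,"ty":2,"tz":40,"wx":0,"wy":0,"wz":0},{"hand":85,"tx":0,"ty":2,"tz":40,"wx":0,"wy":0,"wz":0},{"hand":85,"tx":0,"ty":2,"tz":40,"wx":0,"wy":0,"wz":0},{"hand":85,"tx":0,"ty":2,"tz":40,"wx":0,"wy":0,"wz":0},{"hand":85,"tx":0,"ty":2,"tz":40,"wx":0,"wy":0,"wz":0},{"hand":85,"tx":0,"ty":2,"tz":40,"wx":0,"wy":0,"wz":0},{"hand":85,"tx":0,"ty":2,"tz":40,"wx":0,"wy":0,"wz":0},{"hand":85,"tx":0,"ty":2,"tz":40,"wx":0,"wy":0,"wz":0},{"hand":85,"tx":0,"ty":2,"tz":40,"wx":0,"wy":0,"wz":0}]}}

```text
time: 2.12
tcp_pos: [0.3496, 0.029, 0.2317]
ee_rot: [0.448, 0.547, -0.447, 0.548]
force: [-0.3, 0.4, 0.6]
gripper_width: 0.085
```

>>> {"method": "play_rows", "body": {"rows": [{"hand":85,"tx":0,"ty":2,"tz":40,"wx":0,"wy":0,"wz":0},{"hand":85,"tx":0,"ty":2,"tz":40,"wx":0,"wy":0,"wz":0},{"hand":85,"tx":0,"ty":2,"tz":40,"wx":0,"wy":0,"wz":0},{"hand":85,"tx":0,"ty":2,"tz":40,"wx":0,"wy":0,"wz":0},{"hand":85,"tx":0,"ty":2,"tz":40,"wx":0,"wy":0,"wz":0},{"hand":85,"tx":0,"ty":2,"tz":40,"wx":0,"wy":0,"wz":0},{"hand":85,"tx":0,"ty":2,"tz":40,"wx":0,"wy":0,"wz":0},{"hand":85,"tx":0,"ty":2,"tz":40,"wx":0,"wy":0,"wz":0},{"hand":45,"tx":0,"ty":2,"tz":40,"wx":0,"wy":0,"wz":0},{"hand":45,"tx":0,"ty":2,"tz":0,"wx":0,"wy":0,"wz":0}]}}

```text
time: 2.95
tcp_pos: [0.4417, -0.325, 0.2308]
ee_rot: [0.448, 0.545, -0.45, 0.547]
force: [0.6, -0.5, 0.6]
gripper_width: 0.0637
```

```bash
python3 - <<'E'
from h import *
plan([.461,-.409,.20],.2)
print(robot.sense()["joint_positions"].round(2),robot.sense()["force"].round(1))
f=robot.grab_frame("wrist"); cv2.imwrite("pics/w1.png",f["img"][:,:,::-1])
E
```

```text
shift in tool mm [31.2  2.7 86. ] rotvec [-0.0059  0.0043 -0.0007] shift if rotated first [30.8  2.2 86.2]
tcp [ 0.4417 -0.325   0.2308] t 2.95
[-0.77  0.32 -0.2   1.04 -0.    0.61] [ 0.6 -0.5  0.6]
```

View pics/w1.png

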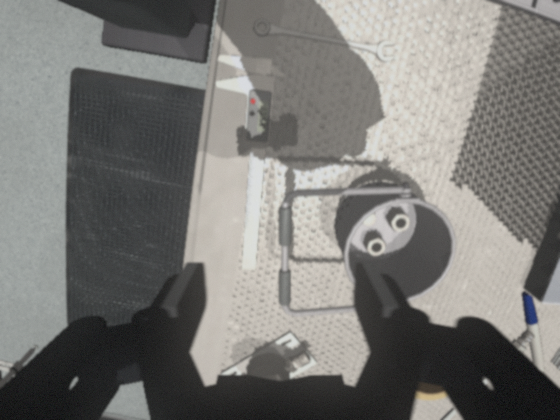

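```bash
python3 - <<'E'
from h import *
T=cal("top");W=robot.grab_frame("wrist")
print("reg knob",atz(T,(407,235),.12),"edge",atz(T,(376,230),.05),atz(T,(390,235),.12))
for n,p in dict(sm=(284,290),sp=(286,228),rim=(399,248)).items(): print(n,[atz(W,p,z).round(4) for z in (.085,.096)])
print([atz(W,p,.096).round(4).tolist() for p in [(285,206),(285,246),(285,269),(285,306)]])
E
```

```text
reg knob [ 0.47924702 -0.57789654  0.12      ] edge [ 0.50150237 -0.51837656  0.05      ] [ 0.47986245 -0.53689459  0.12      ]
sm [array([ 0.4616, -0.409 ,  0.085 ]), array([ 0.4602, -0.4029,  0.096 ])]
sp [array([ 0.4511, -0.3489,  0.085 ]), array([ 0.4502, -0.3451,  0.096 ])]
rim [array([ 0.5543, -0.348 ,  0.085 ]), array([ 0.5494, -0.3441,  0.096 ])]
[[0.4455, -0.3264, 0.096], [0.4526, -0.3612, 0.096], [0.4569, -0.3824, 0.096], [0.4644, -0.4188, 0.096]]
```

>>> {"method": "play_rows", "body": {"rows": [{"hand":45,"tx":10,"ty":1,"tz":40,"wx":0,"wy":0,"wz":0},{"hand":45,"tx":20,"ty":1,"tz":36,"wx":0,"wy":0,"wz":0},{"hand":45,"tx":0,"ty":0,"tz":0,"wx":0,"wy":0,"wz":0},{"hand":45,"tx":0,"ty":0,"tz":0,"wx":0,"wy":0,"wz":0}]}}

```text
time: 3.43
tcp_pos: [0.4567, -0.391, 0.1994]
ee_rot: [0.448, 0.549, -0.447, 0.546]
force: [-0.2, 0.6, 0.8]
gripper_width: 0.0449
```

```bash
python3 - <<'E'
from h import *
plan([.461,-.409,.08],.2)
f=robot.grab_frame("wrist"); cv2.imwrite("pics/w2.png",f["img"][:,:,::-1]);f=robot.grab_frame("top"); cv2.imwrite("pics/t2.png",cv2.resize(f["img"][150:280,230:430,::-1],None,fx=4,fy=4))
E
```

```text
shift in tool mm [119.4   0.9  18.9] rotvec [-0.0006 -0.0035  0.0019] shift if rotated first [119.4   0.7  18.5]
tcp [ 0.4567 -0.391   0.1994] t 3.43
```

View pics/w2.png

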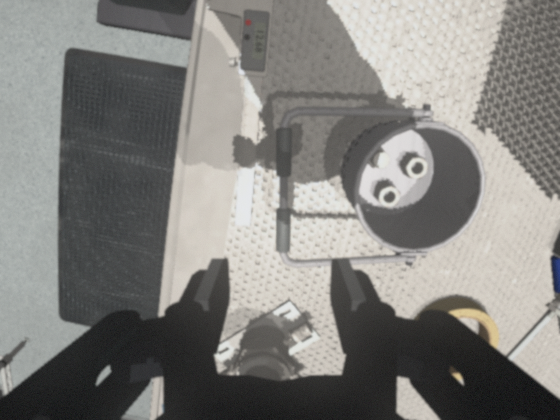

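View pics/t2.png

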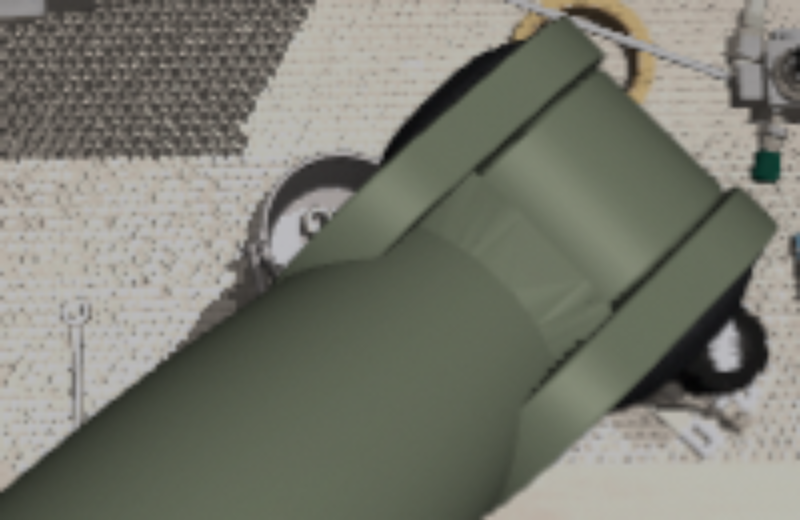

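```bash
python3 - <<'E'
from h import *
W=robot.grab_frame("wrist")
for z in (.085,.096,.105): print(z,[atz(W,p,z).round(4).tolist() for p in [(284,127),(285,175),(284,210),(283,252)]])
print("rim",atz(W,(421,187),.085))
q=np.array([[.557,-.36,.085]]);print(proj(W,q))
E
```

```text
0.085 [[0.4483, -0.3344, 0.085], [0.4562, -0.3688, 0.085], [0.461, -0.3958, 0.085], [0.4673, -0.4303, 0.085]]
0.096 [[0.4481, -0.3337, 0.096], [0.4556, -0.3667, 0.096], [0.4602, -0.3925, 0.096], [0.4663, -0.4256, 0.096]]
0.105 [[0.4479, -0.3332, 0.105], [0.4551, -0.3649, 0.105], [0.4596, -0.3898, 0.105], [0.4654, -0.4217, 0.105]]
rim [ 0.56026507 -0.35680929  0.085     ]
[[415.80085889 190.12057891]]
```

>>> {"method": "play_rows", "body": {"rows": [{"hand":40,"tx":20,"ty":2,"tz":18,"wx":0,"wy":0,"wz":0},{"hand":40,"tx":35,"ty":0,"tz":0,"wx":0,"wy":0,"wz":0},{"hand":40,"tx":35,"ty":0,"tz":0,"wx":0,"wy":0,"wz":0},{"hand":40,"tx":26,"ty":0,"tz":0,"wx":0,"wy":0,"wz":0},{"hand":40,"tx":6,"ty":0,"tz":0,"wx":0,"wy":0,"wz":0},{"hand":40,"tx":0,"ty":0,"tz":0,"wx":0,"wy":0,"wz":0},{"hand":40,"tx":0,"ty":0,"tz":0,"wx":0,"wy":0,"wz":0}], "grip_force": 20}}

```text
time: 4.17
tcp_pos: [0.4638, -0.4093, 0.0813]
ee_rot: [0.447, 0.547, -0.448, 0.548]
force: [-0.7, -0.7, 1.3]
gripper_width: 0.0404
```

```bash
python3 - <<'E'
from h import *
f=robot.grab_frame("wrist"); cv2.imwrite("pics/w3.png",f["img"][:,:,::-1])
plan([.4632,-.409,.077],.2)
f=robot.grab_frame("scene"); cv2.imwrite("pics/s3.png",cv2.resize(f["img"][200:340,200:380,::-1],None,fx=4,fy=4))
E
```

```text
shift in tool mm [ 5.  -0.9 -1.2] rotvec [ 0.0003  0.0033 -0.0019] shift if rotated first [ 5.  -0.8 -1.2]
tcp [ 0.4643 -0.41    0.082 ] t 4.22
```

View pics/w3.png

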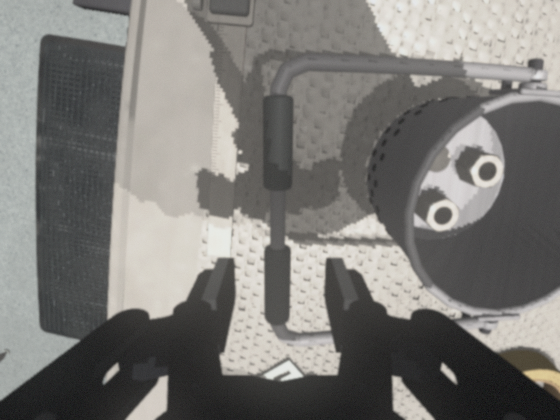

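View pics/s3.png

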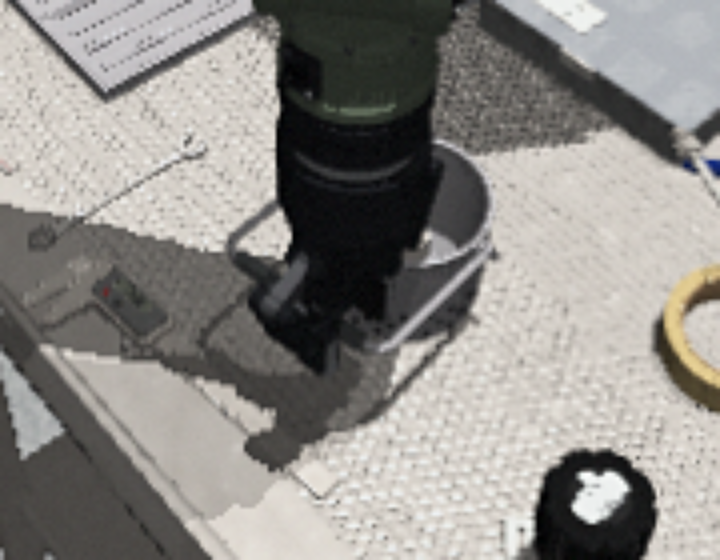

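>>> {"method": "play_rows", "body": {"rows": [{"hand":5,"tx":0,"ty":0,"tz":0,"wx":0,"wy":0,"wz":0},{"hand":5,"tx":0,"ty":0,"tz":0,"wx":0,"wy":0,"wz":0},{"hand":5,"tx":0,"ty":0,"tz":0,"wx":0,"wy":0,"wz":0},{"hand":5,"tx":0,"ty":0,"tz":0,"wx":0,"wy":0,"wz":0},{"hand":5,"tx":0,"ty":0,"tz":0,"wx":0,"wy":0,"wz":0}], "grip_force": 20}}

```text
time: 4.68
tcp_pos: [0.4627, -0.41, 0.0796]
ee_rot: [0.447, 0.547, -0.448, 0.547]
force: [-1.0, -0.5, 0.2]
gripper_width: 0.0101
```

```bash
python3 - <<'E'
from h import *
s,R=st(); print(s["gripper_width"],s["tcp_pos"],s["force"],s["time"])
f=robot.grab_frame("wrist"); cv2.imwrite("pics/w4.png",f["img"][:,:,::-1])
# arc deltas in tool (x down, y = pail +x): angle from .15 to 1.2 by .1
a=np.arange(.15,1.6,.1); print(np.c_[a,np.r_[0,np.diff(-.105*np.cos(a))]*1e3,np.r_[0,np.diff(.105*np.sin(a))]*1e3].round(2))
E
```

```text
0.010066517706095316 [ 0.46270468 -0.40999264  0.07964272] [-1.04899639 -0.4720067   0.18734255] 4.6833
[[ 0.15  0.    0.  ]
 [ 0.25  2.09 10.29]
 [ 0.35  3.1  10.03]
 [ 0.45  4.09  9.67]
 [ 0.55  5.03  9.21]
 [ 0.65  5.93  8.66]
 [ 0.75  6.76  8.03]
 [ 0.85  7.53  7.31]
 [ 0.95  8.22  6.52]
 [ 1.05  8.83  5.67]
 [ 1.15  9.35  4.76]
 [ 1.25  9.78  3.8 ]
 [ 1.35 10.11  2.81]
 [ 1.45 10.34  1.78]
 [ 1.55 10.47  0.74]]
```

View pics/w4.png

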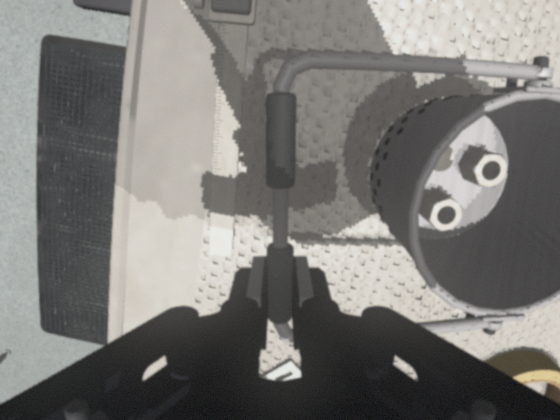

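>>> {"method": "play_rows", "body": {"rows": [{"hand":5,"tx":-5.2,"ty":0.9,"tz":0,"wx":0,"wy":0,"wz":0},{"hand":5,"tx":-5.1,"ty":1.2,"tz":0,"wx":0,"wy":0,"wz":0},{"hand":5,"tx":-10,"ty":3.1,"tz":0,"wx":0,"wy":0,"wz":0},{"hand":5,"tx":-9.7,"ty":4.1,"tz":0,"wx":0,"wy":0,"wz":0},{"hand":5,"tx":-9.2,"ty":5,"tz":0,"wx":0,"wy":0,"wz":0},{"hand":5,"tx":0,"ty":0,"tz":0,"wx":0,"wy":0,"wz":0}]}}

```text
time: 5.23
tcp_pos: [0.4791, -0.4071, 0.1213]
ee_rot: [0.447, 0.546, -0.447, 0.549]
force: [-2.3, -0.4, -0.3]
gripper_width: 0.01
```

```bash
python3 - <<'E'
from h import *
s,R=st(); print(s["gripper_width"],s["tcp_pos"],s["force"],s["time"])
f=robot.grab_frame("wrist"); cv2.imwrite("pics/w5.png",f["img"][:,:,::-1])
f=robot.grab_frame("scene"); cv2.imwrite("pics/s5.png",cv2.resize(f["img"][200:340,200:380,::-1],None,fx=4,fy=4))
E
```

```text
0.010020937764189228 [ 0.47911802 -0.40714846  0.12133815] [-2.29263484 -0.36938929 -0.33863754] 5.2333
```

View pics/w5.png

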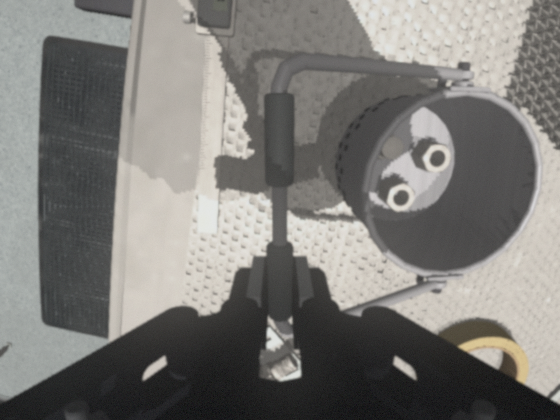

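View pics/s5.png

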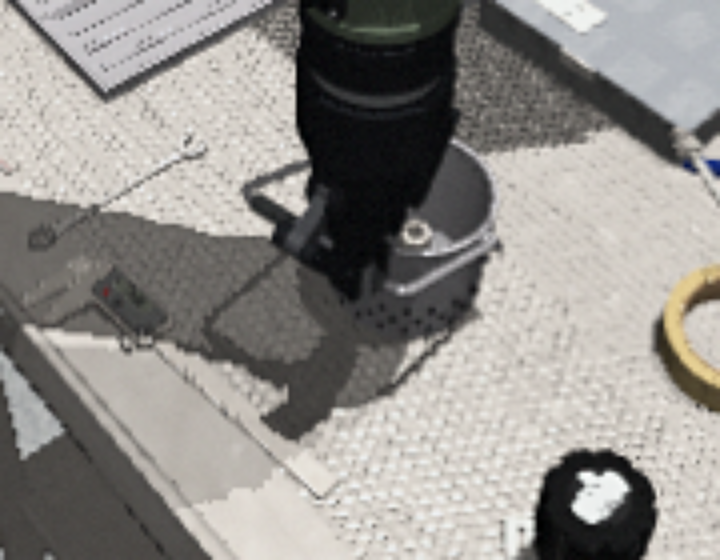

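>>> {"method": "play_rows", "body": {"rows": [{"hand":5,"tx":-8.7,"ty":5.9,"tz":0,"wx":0,"wy":0,"wz":0},{"hand":5,"tx":-8,"ty":6.8,"tz":0,"wx":0,"wy":0,"wz":0},{"hand":5,"tx":-7.3,"ty":7.5,"tz":0,"wx":0,"wy":0,"wz":0},{"hand":5,"tx":-6.5,"ty":8.2,"tz":0,"wx":0,"wy":0,"wz":0},{"hand":5,"tx":-5.7,"ty":8.8,"tz":0,"wx":0,"wy":0,"wz":0},{"hand":5,"tx":-4.8,"ty":9.4,"tz":0,"wx":0,"wy":0,"wz":0},{"hand":5,"tx":0,"ty":0,"tz":0,"wx":0,"wy":0,"wz":0},{"hand":5,"tx":0,"ty":0,"tz":0,"wx":0,"wy":0,"wz":0}]}}

```text
time: 6.0
tcp_pos: [0.5236, -0.3973, 0.1602]
ee_rot: [0.447, 0.547, -0.448, 0.548]
force: [-2.4, -1.2, 0.6]
gripper_width: 0.0096
```

```bash
python3 - <<'E'
from h import *
s,R=st(); print(s["gripper_width"],s["tcp_pos"],s["force"],s["time"])
f=robot.grab_frame("wrist"); cv2.imwrite("pics/w6.png",f["img"][:,:,::-1])
f=robot.grab_frame("scene"); cv2.imwrite("pics/s6.png",cv2.resize(f["img"][200:340,200:380,::-1],None,fx=4,fy=4))
E
```

```text
0.00964961767781066 [ 0.52359505 -0.39733382  0.16023102] [-2.37852797 -1.24699237  0.61379922] 6.0
```

View pics/w6.png

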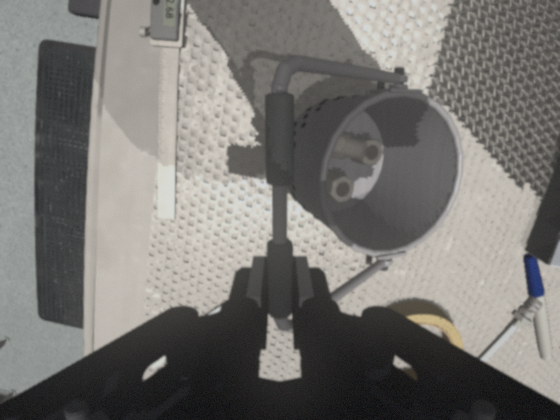

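View pics/s6.png

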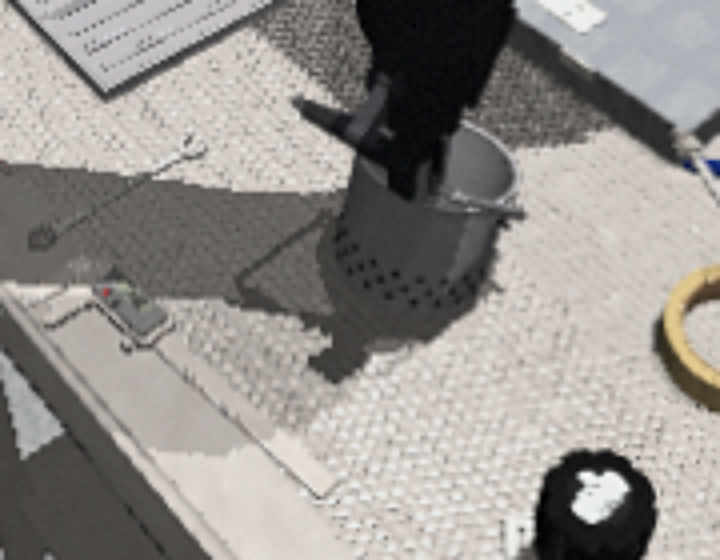

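```bash
python3 - <<'E'
from h import *
W=robot.grab_frame("wrist"); S=robot.grab_frame("scene")
p=lambda x,y:(200+(x+.5)/4-.5,200+(y+.5)/4-.5)
print("rim w",atz(W,(392,172),.085))
for n,q in dict(l=(320,172),r=(462,172),t=(392,92),b=(392,254)).items(): print(n,atz(W,q,.085))
print("scene rim",atz(S,p(437,180),.085), "rim extents",[atz(S,p(*q),.085) for q in [(518,180),(365,160)]])
print("ears",atz(W,(400,74),.08),atz(W,(398,263),.08))
# scene bottom front of pail (lowest outline)
E
```

```text
rim w [ 0.58521736 -0.3524881   0.085     ]
l [ 0.54048048 -0.36170327  0.085     ]
r [ 0.63030082 -0.34299588  0.085     ]
t [ 0.57181317 -0.30564224  0.085     ]
b [ 0.60155921 -0.40669115  0.085     ]
scene rim [ 0.58010607 -0.35968986  0.085     ] rim extents [array([ 0.61852071, -0.39086208,  0.085     ]), array([ 0.55652956, -0.32002833,  0.085     ])]
ears [ 0.57528641 -0.29389789  0.08      ] [ 0.60998532 -0.41436246  0.08      ]
```

>>> {"method": "play_rows", "body": {"rows": [{"hand":5,"tx":1.5,"ty":-4,"tz":0,"wx":0,"wy":0,"wz":0},{"hand":5,"tx":1.5,"ty":-4,"tz":0,"wx":0,"wy":0,"wz":0},{"hand":5,"tx":1.5,"ty":-4,"tz":0,"wx":0,"wy":0,"wz":0},{"hand":5,"tx":2,"ty":-4,"tz":0,"wx":0,"wy":0,"wz":0},{"hand":5,"tx":2,"ty":-4,"tz":0,"wx":0,"wy":0,"wz":0},{"hand":5,"tx":0,"ty":0,"tz":0,"wx":0,"wy":0,"wz":0}]}}

```text
time: 6.7
tcp_pos: [0.5016, -0.4018, 0.1509]
ee_rot: [0.448, 0.547, -0.449, 0.547]
force: [-3.5, -2.1, 5.4]
gripper_width: 0.01
```

```bash
python3 - <<'E'
from h import *
s,R=st(); print(s["gripper_width"],s["tcp_pos"],s["force"],s["time"])
f=robot.grab_frame("wrist"); cv2.imwrite("pics/w7.png",f["img"][:,:,::-1])
f=robot.grab_frame("scene"); cv2.imwrite("pics/s7.png",cv2.resize(f["img"][200:340,200:380,::-1],None,fx=4,fy=4))
E
```

```text
0.009980222783748847 [ 0.50163021 -0.40182911  0.15089374] [-3.52242076 -2.14855926  5.3875418 ] 6.7
```

View pics/w7.png

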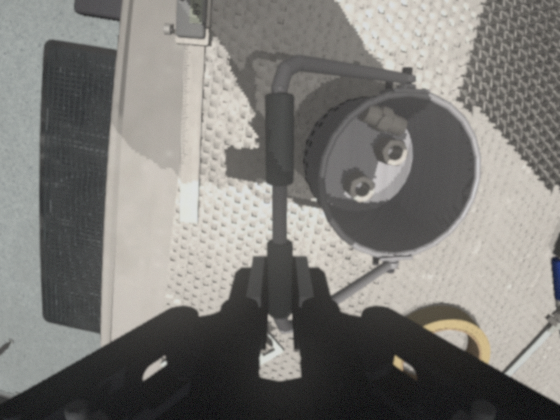

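View pics/s7.png

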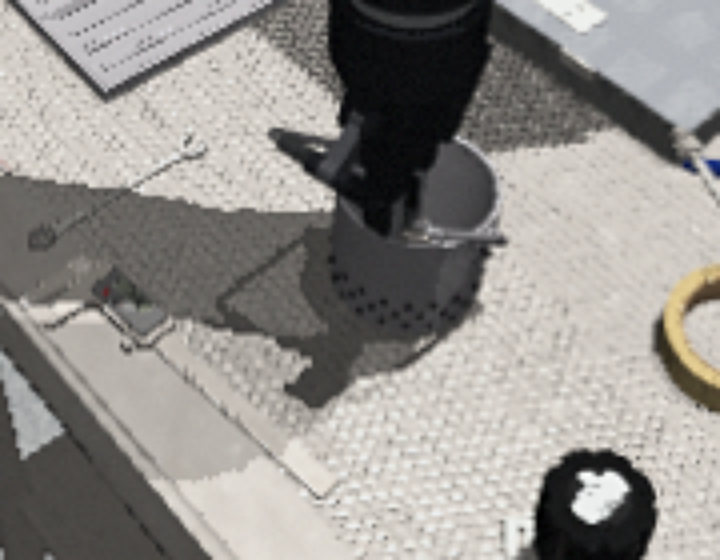

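>>> {"method": "play_rows", "body": {"rows": [{"hand":5,"tx":-2,"ty":-1,"tz":0,"wx":0,"wy":0,"wz":0},{"hand":32,"tx":0,"ty":0,"tz":0,"wx":0,"wy":0,"wz":0},{"hand":32,"tx":0,"ty":0,"tz":0,"wx":0,"wy":0,"wz":0},{"hand":32,"tx":0,"ty":0,"tz":0,"wx":0,"wy":0,"wz":0},{"hand":32,"tx":0,"ty":0,"tz":0,"wx":0,"wy":0,"wz":0}]}}

```text
time: 7.22
tcp_pos: [0.5024, -0.4008, 0.1526]
ee_rot: [0.448, 0.548, -0.447, 0.547]
force: [0.4, -0.6, 0.1]
gripper_width: 0.0322
```

```bash
python3 - <<'E'
from h import *
s,R=st(); print(s["gripper_width"],s["tcp_pos"],s["force"],s["time"])
f=robot.grab_frame("wrist"); cv2.imwrite("pics/w8.png",f["img"][:,:,::-1])
f=robot.grab_frame("scene"); cv2.imwrite("pics/s8.png",cv2.resize(f["img"][200:340,200:380,::-1],None,fx=4,fy=4))
E
```

```text
0.03223462400938644 [ 0.50239766 -0.40081823  0.15258551] [ 0.42394231 -0.64026813  0.08921629] 7.2167
```

View pics/w8.png

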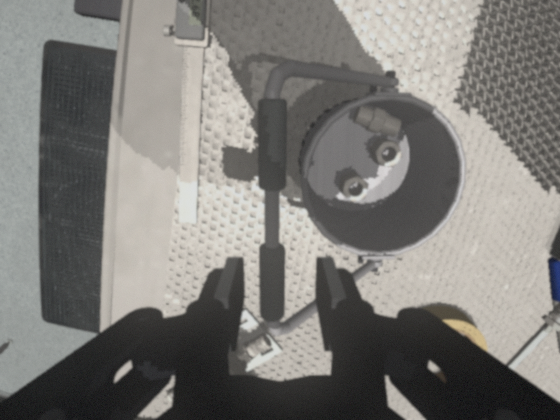

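View pics/s8.png

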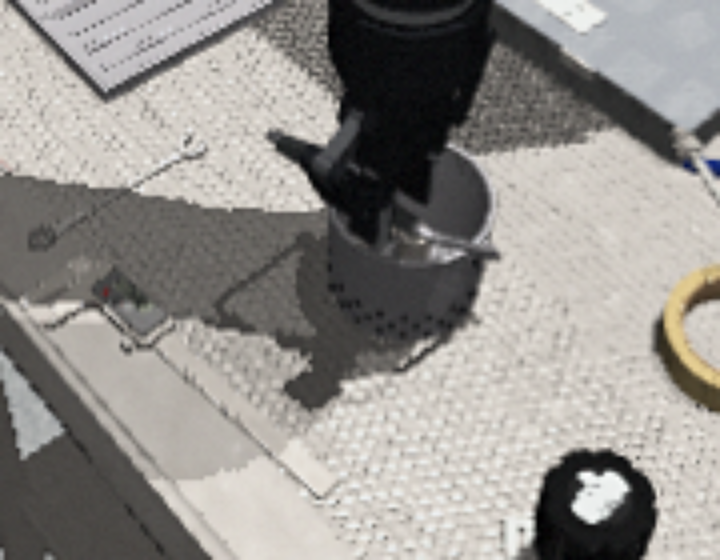

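```bash
python3 - <<'E'
from h import *
W=robot.grab_frame("wrist")
print("rim",atz(W,(382,172),.085))
for q in [(300,172),(465,172),(382,92),(382,255)]: print(atz(W,q,.085))
for z in (.15,.16,.17,.18): 
    a,b,c,d=[atz(W,q,z) for q in [(272,100),(272,188),(272,245),(272,318)]]; print(z,np.linalg.norm(a-d).round(4),((a+d)/2).round(4))
E
```

```text
rim [ 0.55635585 -0.3563646   0.085     ]
[ 0.50723487 -0.36645854  0.085     ]
[ 0.60801348 -0.3454785   0.085     ]
[ 0.54372349 -0.31102011  0.085     ]
[ 0.57189813 -0.40949962  0.085     ]
0.15 0.1002 [ 0.4936 -0.3779  0.15  ]
0.16 0.0933 [ 0.4931 -0.3745  0.16  ]
0.17 0.0864 [ 0.4927 -0.3712  0.17  ]
0.18 0.0795 [ 0.4923 -0.3679  0.18  ]
```

>>> {"method": "play_rows", "body": {"rows": [{"hand":32,"tx":0,"ty":9,"tz":0,"wx":0,"wy":0,"wz":0},{"hand":32,"tx":-3,"ty":6,"tz":0,"wx":0,"wy":0,"wz":0},{"hand":32,"tx":-5,"ty":7,"tz":0,"wx":0,"wy":0,"wz":0},{"hand":32,"tx":-5,"ty":8,"tz":0,"wx":0,"wy":0,"wz":0},{"hand":32,"tx":-4,"ty":8,"tz":0,"wx":0,"wy":0,"wz":0},{"hand":32,"tx":-3,"ty":8,"tz":0,"wx":0,"wy":0,"wz":0},{"hand":32,"tx":-2,"ty":8,"tz":0,"wx":0,"wy":0,"wz":0},{"hand":32,"tx":-1,"ty":8,"tz":0,"wx":0,"wy":0,"wz":0},{"hand":32,"tx":0,"ty":0,"tz":0,"wx":0,"wy":0,"wz":0},{"hand":32,"tx":0,"ty":0,"tz":0,"wx":0,"wy":0,"wz":0}]}}

```text
time: 8.2
tcp_pos: [0.5634, -0.3887, 0.1757]
ee_rot: [0.448, 0.548, -0.447, 0.547]
force: [-0.6, -0.7, -0.2]
gripper_width: 0.032
```

```bash
python3 - <<'E'
from h import *
s,R=st(); print(s["gripper_width"],s["tcp_pos"],s["force"],s["time"])
f=robot.grab_frame("wrist"); cv2.imwrite("pics/w9.png",f["img"][:,:,::-1])
E
```

```text
0.03198099815640839 [ 0.56337517 -0.3887485   0.1756631 ] [-0.62930228 -0.6742018  -0.2192286 ] 8.2
```

View pics/w9.png

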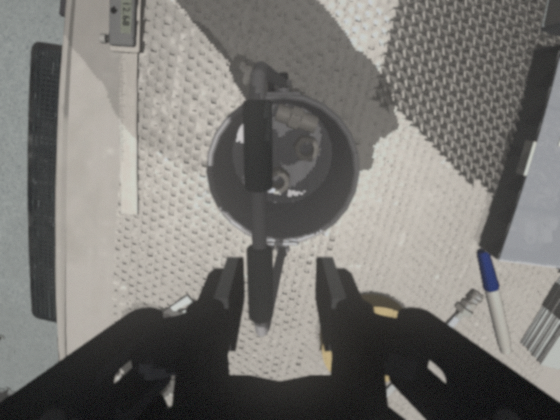

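```bash
python3 - <<'E'
from h import *
W=robot.grab_frame("wrist"); s,R=st()
rim=atz(W,(283,168),.085); bar=[atz(W,q,.182) for q in [(257,101),(260,323)]]; b=(bar[0]+bar[1])/2
print(rim,bar,b, (R.T@(rim-s["tcp_pos"])*1e3).round(1),(R.T@(b-s["tcp_pos"])*1e3).round(1))
E
```

```text
[ 0.55817072 -0.35794664  0.085     ] [array([ 0.53933332, -0.31803541,  0.182     ]), array([ 0.55790193, -0.41244846,  0.182     ])] [ 0.54861763 -0.36524193  0.182     ] [ 90.6   1.9 -31.2] [ -6.4  -9.  -26. ]
```

>>> {"method": "play_rows", "body": {"rows": [{"hand":32,"tx":0,"ty":5,"tz":0,"wx":0,"wy":0,"wz":0},{"hand":32,"tx":0,"ty":5,"tz":0,"wx":0,"wy":0,"wz":0},{"hand":32,"tx":0,"ty":0,"tz":0,"wx":0,"wy":0,"wz":0},{"hand":32,"tx":0,"ty":0,"tz":0,"wx":0,"wy":0,"wz":0},{"hand":32,"tx":3,"ty":-5,"tz":0,"wx":0,"wy":0,"wz":0},{"hand":32,"tx":6,"ty":-4.5,"tz":0,"wx":0,"wy":0,"wz":0},{"hand":32,"tx":0,"ty":0,"tz":0,"wx":0,"wy":0,"wz":0},{"hand":32,"tx":0,"ty":0,"tz":0,"wx":0,"wy":0,"wz":0}]}}

```text
time: 8.97
tcp_pos: [0.5624, -0.3888, 0.1662]
ee_rot: [0.448, 0.548, -0.448, 0.547]
force: [-0.7, 0.8, 0.5]
gripper_width: 0.0323
```

```bash
python3 - <<'E'
from h import *
s,R=st(); print(s["gripper_width"],s["tcp_pos"],s["force"],s["time"])
f=robot.grab_frame("wrist"); cv2.imwrite("pics/w10.png",f["img"][:,:,::-1])
f=robot.grab_frame("scene"); cv2.imwrite("pics/s10.png",cv2.resize(f["img"][180:320,200:380,::-1],None,fx=4,fy=4))
E
```

```text
0.03228633478715175 [ 0.56238531 -0.38883973  0.16624338] [-0.69881522  0.82626515  0.51665632] 8.9667
```

View pics/w10.png

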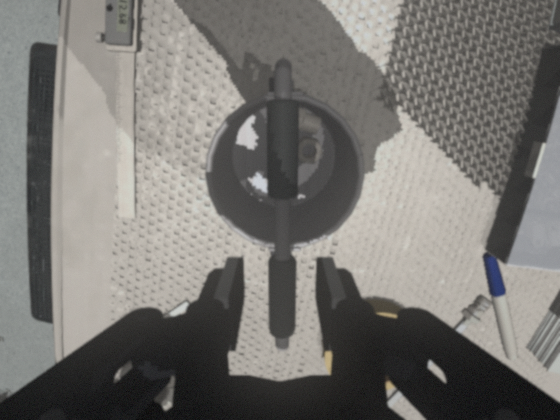

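View pics/s10.png

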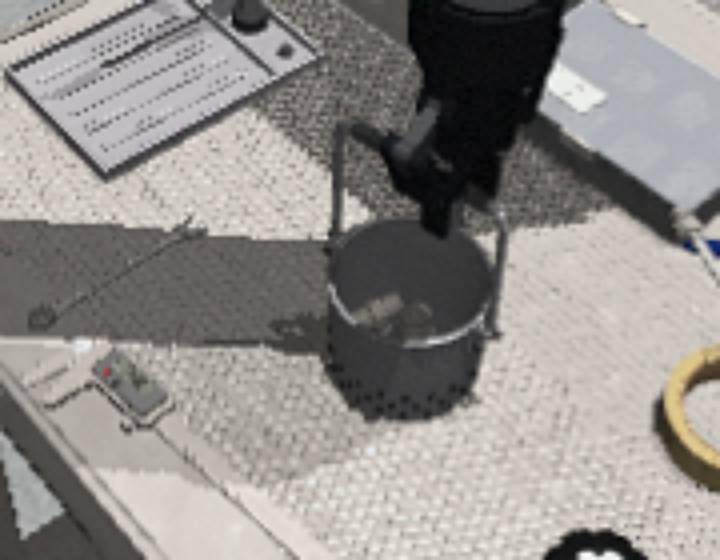

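>>> {"method": "play_rows", "body": {"rows": [{"hand":2,"tx":0,"ty":0,"tz":0,"wx":0,"wy":0,"wz":0},{"hand":2,"tx":0,"ty":0,"tz":0,"wx":0,"wy":0,"wz":0},{"hand":2,"tx":0,"ty":0,"tz":0,"wx":0,"wy":0,"wz":0},{"hand":2,"tx":0,"ty":0,"tz":0,"wx":0,"wy":0,"wz":0},{"hand":2,"tx":-2,"ty":0,"tz":0,"wx":0,"wy":0,"wz":0},{"hand":2,"tx":-3,"ty":0,"tz":0,"wx":0,"wy":0,"wz":0},{"hand":2,"tx":-5,"ty":0,"tz":0,"wx":0,"wy":0,"wz":0},{"hand":2,"tx":-10,"ty":0,"tz":0,"wx":0,"wy":0,"wz":0},{"hand":2,"tx":-10,"ty":0,"tz":0,"wx":0,"wy":0,"wz":0},{"hand":2,"tx":0,"ty":0,"tz":0,"wx":0,"wy":0,"wz":0}], "grip_force": 70}}

```text
time: 9.9
tcp_pos: [0.5645, -0.3899, 0.2002]
ee_rot: [0.448, 0.546, -0.448, 0.549]
force: [0.7, -0.1, -2.9]
gripper_width: 0.0084
```

```bash
python3 - <<'E'
from h import *
s,R=st(); print(s["gripper_width"],s["tcp_pos"],s["force"],s["time"],s["wrist_torque"])
f=robot.grab_frame("wrist"); cv2.imwrite("pics/w11.png",f["img"][:,:,::-1])
f=robot.grab_frame("scene"); cv2.imwrite("pics/s11.png",cv2.resize(f["img"][180:320,200:380,::-1],None,fx=4,fy=4))
E
```

```text
0.00838279247541843 [ 0.56454992 -0.38989885  0.20021217] [ 0.66391338 -0.10992876 -2.87025528] 9.9 [-0.15555611 -0.08889026 -0.08755145]
```

View pics/w11.png

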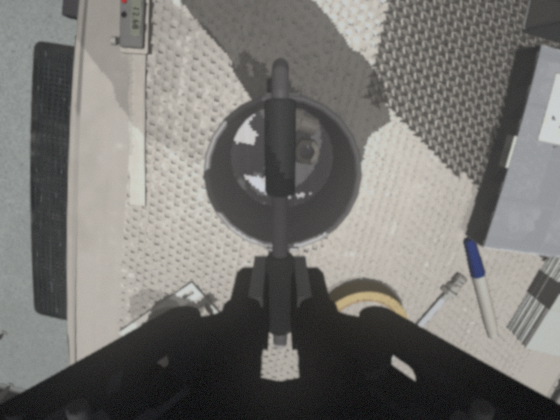

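View pics/s11.png

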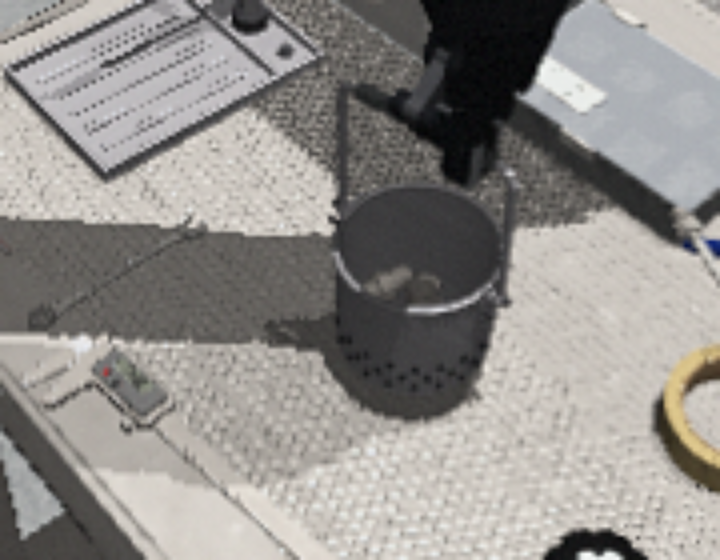

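>>> {"method": "play_rows", "body": {"rows": [{"hand":2,"tx":-5,"ty":0,"tz":0,"wx":0.02,"wy":0,"wz":0},{"hand":2,"tx":-9,"ty":0,"tz":0,"wx":0.03,"wy":0,"wz":0},{"hand":2,"tx":-10,"ty":0,"tz":0,"wx":0.035,"wy":0,"wz":0},{"hand":2,"tx":-10,"ty":0,"tz":0,"wx":0.035,"wy":0,"wz":0},{"hand":2,"tx":-10,"ty":0,"tz":0,"wx":0.035,"wy":0,"wz":0},{"hand":2,"tx":-10,"ty":0,"tz":0,"wx":0.03,"wy":0,"wz":0},{"hand":2,"tx":-9,"ty":0,"tz":0,"wx":0.025,"wy":0,"wz":0},{"hand":2,"tx":-5,"ty":-3,"tz":-3,"wx":0,"wy":0,"wz":0},{"hand":2,"tx":0,"ty":-5,"tz":-7,"wx":0,"wy":0,"wz":0},{"hand":2,"tx":0,"ty":-8,"tz":-11,"wx":0,"wy":0,"wz":0}]}}

```text
time: 10.83
tcp_pos: [0.5475, -0.3682, 0.2648]
ee_rot: [-0.503, -0.497, 0.503, -0.497]
force: [-0.9, 0.3, -3.9]
gripper_width: 0.008
```

>>> {"method": "play_rows", "body": {"rows": [{"hand":2,"tx":0,"ty":-10,"tz":-15,"wx":0,"wy":0,"wz":0},{"hand":2,"tx":0,"ty":-10,"tz":-18,"wx":0,"wy":0,"wz":0},{"hand":2,"tx":0,"ty":-10,"tz":-20,"wx":0,"wy":0,"wz":0},{"hand":2,"tx":0,"ty":-10,"tz":-20,"wx":0,"wy":0,"wz":0},{"hand":2,"tx":0,"ty":-10,"tz":-20,"wx":0,"wy":0,"wz":0},{"hand":2,"tx":0,"ty":-10,"tz":-20,"wx":0,"wy":0,"wz":0},{"hand":2,"tx":0,"ty":-8,"tz":-20,"wx":0,"wy":0,"wz":0},{"hand":2,"tx":0,"ty":-5,"tz":-20,"wx":0,"wy":0,"wz":0},{"hand":2,"tx":0,"ty":0,"tz":-20,"wx":0,"wy":0,"wz":0},{"hand":2,"tx":0,"ty":0,"tz":-20,"wx":0,"wy":0,"wz":0}]}}

```text
time: 11.67
tcp_pos: [0.4755, -0.1728, 0.265]
ee_rot: [-0.503, -0.497, 0.503, -0.497]
force: [0.3, 0.1, -4.0]
gripper_width: 0.0084
```

```bash
python3 - <<'E'
from h import *
s,R=st(); print(s["gripper_width"],s["tcp_pos"],s["force"],s["time"],s["wrist_torque"])
plan([.475,-.075,.268],-.01)
f=robot.grab_frame("wrist"); cv2.imwrite("pics/w12.png",f["img"][:,:,::-1])
f=robot.grab_frame("scene"); cv2.imwrite("pics/s12.png",cv2.resize(f["img"][80:280,140:380,::-1],None,fx=3,fy=3))
E
```

```text
0.00844694202222187 [ 0.47553943 -0.17280967  0.26497257] [ 0.34932574  0.07106304 -4.02846502] 11.6667 [-0.09639107 -0.04507873 -0.01344583]
shift in tool mm [ -3.   -1.6 -97.8] rotvec [-0.0007 -0.0002  0.0004] shift if rotated first [ -3.   -1.5 -97.8]
tcp [ 0.4755 -0.1728  0.265 ] t 11.67
```

View pics/w12.png

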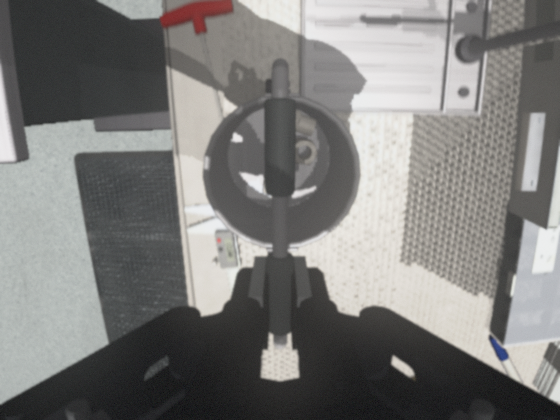

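View pics/s12.png

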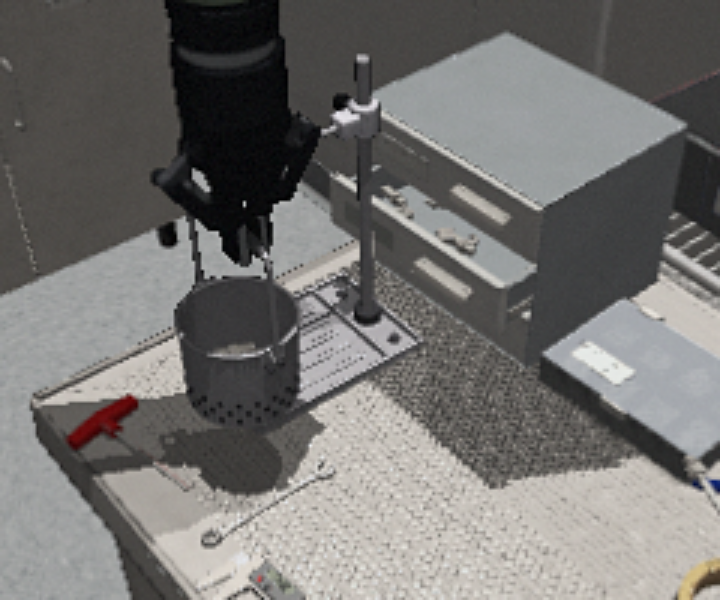

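>>> {"method": "play_rows", "body": {"rows": [{"hand":2,"tx":0,"ty":0,"tz":-20,"wx":0,"wy":0,"wz":0},{"hand":2,"tx":0,"ty":0,"tz":-20,"wx":0,"wy":0,"wz":0},{"hand":2,"tx":0,"ty":0,"tz":-16,"wx":0,"wy":0,"wz":0},{"hand":2,"tx":0,"ty":0,"tz":-10,"wx":0,"wy":0,"wz":0},{"hand":2,"tx":-2,"ty":0,"tz":-6,"wx":0,"wy":0,"wz":0},{"hand":2,"tx":-2,"ty":0,"tz":-3,"wx":0,"wy":0,"wz":0},{"hand":2,"tx":0,"ty":0,"tz":0,"wx":0,"wy":0,"wz":0},{"hand":2,"tx":0,"ty":0,"tz":0,"wx":0,"wy":0,"wz":0},{"hand":2,"tx":0,"ty":0,"tz":0,"wx":0,"wy":0,"wz":0}]}}

```text
time: 12.52
tcp_pos: [0.4775, -0.0998, 0.269]
ee_rot: [-0.503, -0.497, 0.503, -0.497]
force: [-0.2, -0.7, -3.9]
gripper_width: 0.0085
```

```bash
python3 - <<'E'
from h import *
s,R=st(); print(s["gripper_width"],s["tcp_pos"],s["force"],s["time"],s["wrist_torque"])
plan([.475,-.075,.268],-.01)
f=robot.grab_frame("wrist"); cv2.imwrite("pics/w13.png",f["img"][:,:,::-1])
f=robot.grab_frame("scene"); cv2.imwrite("pics/s13.png",cv2.resize(f["img"][80:230,150:330,::-1],None,fx=4,fy=4))
E
```

```text
0.008524648082367149 [ 0.47746938 -0.09982201  0.26900311] [-0.23991776 -0.6870516  -3.91698219] 12.5167 [-0.12663569  0.00076378  0.03525873]
shift in tool mm [  1.   -2.7 -24.8] rotvec [-0.0013  0.0005 -0.0001] shift if rotated first [  1.   -2.7 -24.8]
tcp [ 0.4775 -0.0998  0.269 ] t 12.52
```

View pics/w13.png

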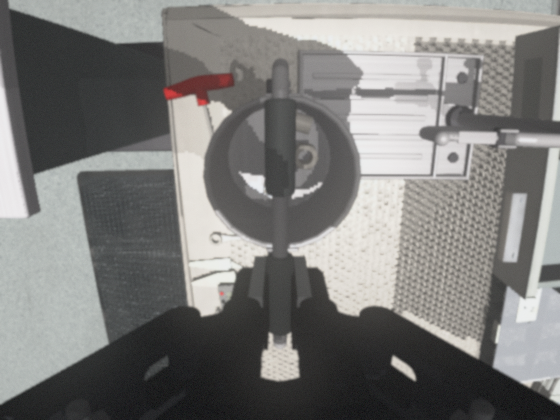

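View pics/s13.png

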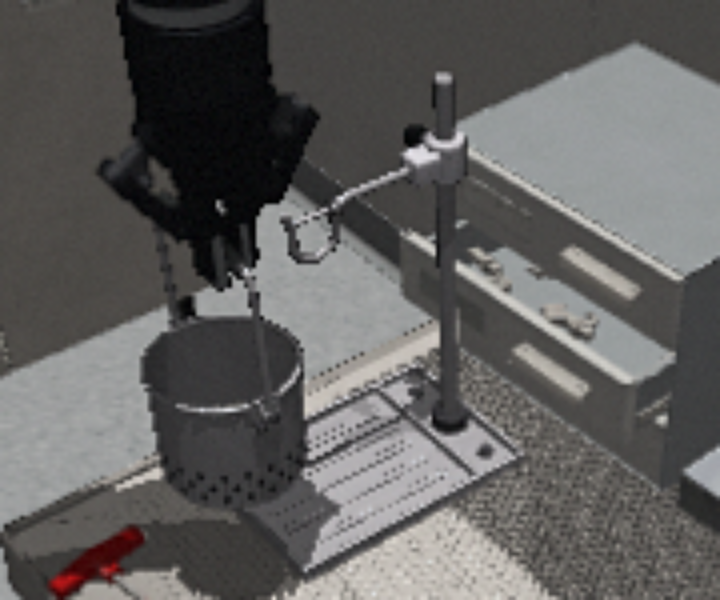

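```bash
python3 - <<'E'
from h import *
W=robot.grab_frame("wrist")
o=np.array([.571,-.045,0]); sz=.213
P=[[-.016,0,sz+.035],[.013,0,sz+.03],[.05,0,sz+.03],[.108,0,.014],[.108,0,.306],[0,0,sz-.008]]
print(proj(W,o+np.array(P)).round(0).tolist())
cv2.imwrite("pics/w14.png",cv2.resize(W["img"][80:180,400:560,::-1],None,fx=5,fy=5))
b=[atz(W,q,.287) for q in [(281,97),(281,195),(280,255),(281,342)]]; s,R=st(); print(b,s["tcp_pos"])
E
```

```text
[[444.0, 144.0], [496.0, 143.0], [562.0, 144.0], [458.0, 120.0], [726.0, 175.0], [438.0, 135.0]]
[array([ 0.47833244, -0.02448354,  0.287     ]), array([ 0.47794337, -0.05897701,  0.287     ]), array([ 0.47729167, -0.08288135,  0.287     ]), array([ 0.47723413, -0.12333718,  0.287     ])] [ 0.47735759 -0.09960844  0.26887605]
```

View pics/w14.png

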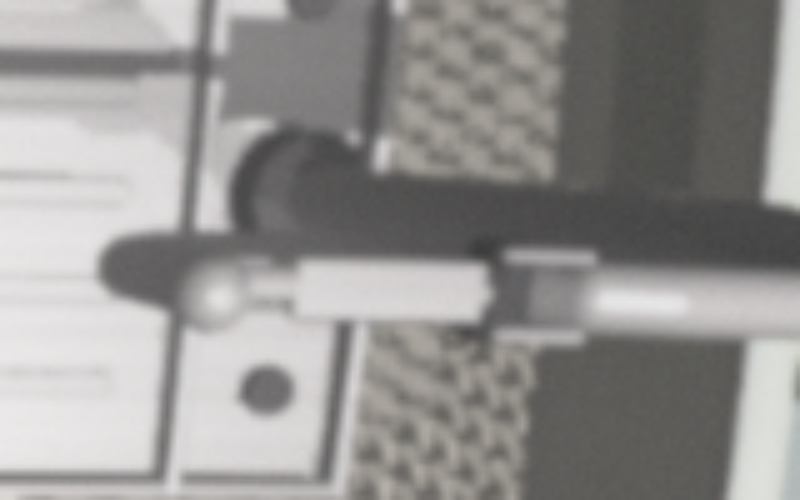

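```bash
python3 - <<'E'
from h import *
W=robot.grab_frame("wrist");S=robot.grab_frame("scene")
cv2.imwrite("pics/s14.png",cv2.resize(S["img"][110:160,210:275,::-1],None,fx=12,fy=12,interpolation=cv2.INTER_CUBIC))
n=(400+213.5/5-.5,80+293.5/5-.5)
for z in (.24,.25,.26,.27): print(z,atz(W,n,z).round(4),"keeper hinge",atz(W,(499,138),z-.01).round(4),"kstart",atz(W,(459.5,137.5),z-.01).round(4))
E
```

```text
0.24 [ 0.5574 -0.0431  0.24  ] keeper hinge [ 0.5936 -0.0437  0.23  ] kstart [ 0.5714 -0.0437  0.23  ]
0.25 [ 0.5528 -0.0421  0.25  ] keeper hinge [ 0.5872 -0.0427  0.24  ] kstart [ 0.5663 -0.0427  0.24  ]
0.26 [ 0.5481 -0.0412  0.26  ] keeper hinge [ 0.5808 -0.0418  0.25  ] kstart [ 0.5611 -0.0418  0.25  ]
0.27 [ 0.5435 -0.0402  0.27  ] keeper hinge [ 0.5745 -0.0408  0.26  ] kstart [ 0.556  -0.0408  0.26  ]
```

View pics/s14.png

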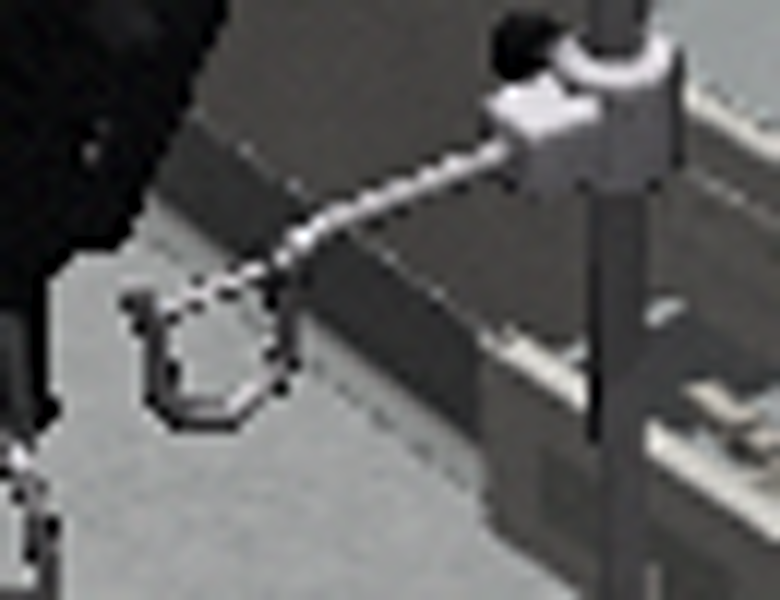

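```bash
python3 - <<'E'
from h import *
W=robot.grab_frame("wrist");S=robot.grab_frame("scene")
sc=lambda x,y:[210+(x+.5)/12-.5,110+(y+.5)/12-.5]
M=np.array([[0,0,-.0065],[.013,0,.026],[-.013,0,.026],[-.018,0,.037]])
so=np.array([sc(205,415),sc(278,262),sc(165,315),sc(132,298)])
M2=np.array([[-.018,0,.036],[-.011,0,.028],[.013,0,.028],[.108,0,.0]]);wo=np.array([[442.5,138.5],[459.5,137.5],[499,138]])
def f(p,full=False):
    o=np.array([p[0],p[1],p[2]]); a=proj(S,o+M)-so; b=proj(W,o+M2[:3])-wo
    return np.r_[a.ravel(),b.ravel()]
r=least_squares(f,[.571,-.045,.215],loss='soft_l1');print(r.x,f(r.x).reshape(-1,2).round(1).tolist())
for z in(.205,.21,.215,.22,.225,.23):
    g=lambda q:f([q[0],q[1],z]); r=least_squares(g,[.571,-.045]); print(z,r.x,r.cost)
E
```

```text
[ 0.57154998 -0.04204723  0.21603771] [[1.6, 0.0], [-1.3, 0.7], [-0.2, -0.2], [0.5, -1.7], [3.3, 0.4], [-7.1, -0.2], [-0.1, -0.2]]
0.205 [ 0.57782826 -0.04274727] 61.73768289785103
0.21 [ 0.57524617 -0.04243361] 41.11589386816788
0.215 [ 0.57265956 -0.04210505] 33.05992266196804
0.22 [ 0.57006853 -0.04176195] 38.151089815730664
0.225 [ 0.56747318 -0.0414047 ] 57.02319862163704
0.23 [ 0.56487367 -0.04103372] 90.37255036633377
```

>>> {"method": "play_rows", "body": {"rows": [{"hand":2,"tx":0,"ty":0,"tz":-6,"wx":0,"wy":0,"wz":0},{"hand":2,"tx":0,"ty":0,"tz":-9,"wx":0,"wy":0,"wz":0},{"hand":2,"tx":0,"ty":3,"tz":-9,"wx":0,"wy":0,"wz":0},{"hand":2,"tx":0,"ty":6,"tz":-5,"wx":0,"wy":0,"wz":0},{"hand":2,"tx":0,"ty":8,"tz":0,"wx":0,"wy":0,"wz":0},{"hand":2,"tx":0,"ty":8,"tz":0,"wx":0,"wy":0,"wz":0},{"hand":2,"tx":0,"ty":8,"tz":0,"wx":0,"wy":0,"wz":0},{"hand":2,"tx":0,"ty":5,"tz":0,"wx":0,"wy":0,"wz":0},{"hand":2,"tx":0,"ty":2,"tz":0,"wx":0,"wy":0,"wz":0},{"hand":2,"tx":0,"ty":0,"tz":0,"wx":0,"wy":0,"wz":0}]}}

```text
time: 13.7
tcp_pos: [0.5182, -0.0708, 0.2687]
ee_rot: [-0.503, -0.497, 0.503, -0.497]
force: [-0.6, 0.5, -3.8]
gripper_width: 0.0087
```

```bash
python3 - <<'E'
from h import *
s,R=st(); print(s["gripper_width"],s["tcp_pos"],s["force"],s["time"])
plan([.563,-.0705,.268],-.01)
f=robot.grab_frame("wrist"); cv2.imwrite("pics/w15.png",f["img"][:,:,::-1])
print(proj(f,np.array([[.5715-.018,-.042,.252],[.5715,-.042,.244],[.5715+.013,-.042,.244]])))
f=robot.grab_frame("scene"); cv2.imwrite("pics/s15.png",cv2.resize(f["img"][80:230,180:330,::-1],None,fx=4,fy=4))
E
```

```text
0.00866841291349435 [ 0.51820474 -0.07076726  0.26866183] [-0.61846897  0.5391967  -3.7817503 ] 13.7
shift in tool mm [ 0.6 44.8 -0.7] rotvec [-0.0007 -0.      0.0004] shift if rotated first [ 0.7 44.8 -0.7]
tcp [ 0.5182 -0.0708  0.2687] t 13.7
[[354.73126151 200.15225929]
 [387.46551533 195.49789074]
 [413.10406985 195.27988493]]
```

View pics/w15.png

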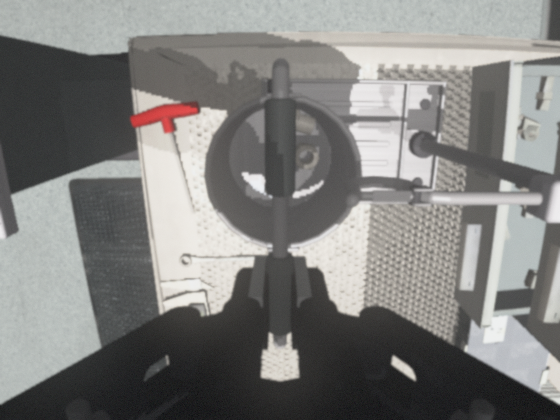

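View pics/s15.png

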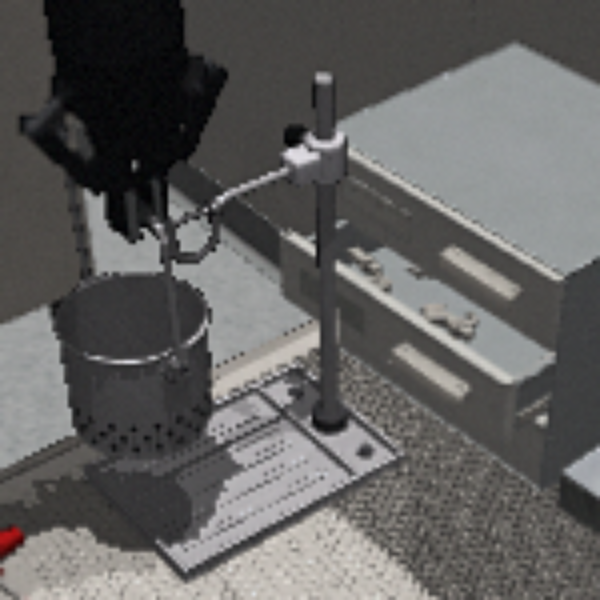

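>>> {"method": "play_rows", "body": {"rows": [{"hand":2,"tx":0,"ty":3,"tz":0,"wx":0,"wy":0,"wz":0},{"hand":2,"tx":0,"ty":6,"tz":0,"wx":0,"wy":0,"wz":0},{"hand":2,"tx":0,"ty":8,"tz":0,"wx":0,"wy":0,"wz":0},{"hand":2,"tx":0,"ty":8,"tz":0,"wx":0,"wy":0,"wz":0},{"hand":2,"tx":0,"ty":8,"tz":-0.5,"wx":0,"wy":0,"wz":0},{"hand":2,"tx":0,"ty":6,"tz":-0.5,"wx":0,"wy":0,"wz":0},{"hand":2,"tx":0,"ty":4,"tz":0,"wx":0,"wy":0,"wz":0},{"hand":2,"tx":0,"ty":2,"tz":0,"wx":0,"wy":0,"wz":0},{"hand":2,"tx":0,"ty":0,"tz":0,"wx":0,"wy":0,"wz":0},{"hand":2,"tx":0,"ty":0,"tz":0,"wx":0,"wy":0,"wz":0}]}}

```text
time: 14.63
tcp_pos: [0.5625, -0.0699, 0.2688]
ee_rot: [-0.502, -0.498, 0.503, -0.497]
force: [-0.6, -0.1, -3.7]
gripper_width: 0.0087
```

```bash
python3 - <<'E'
from h import *
s,R=st(); print(s["gripper_width"],s["tcp_pos"],s["force"],s["time"])
plan([.564,-.0705,.268],-.01)
f=robot.grab_frame("wrist"); cv2.imwrite("pics/w16.png",f["img"][:,:,::-1])
print(proj(f,np.array([[.5715-.018,-.042,.252],[.5715,-.042,.244],[.5715+.013,-.042,.244]])))
cv2.imwrite("pics/w16z.png",cv2.resize(f["img"][120:270,200:360,::-1],None,fx=4,fy=4))
f=robot.grab_frame("scene"); cv2.imwrite("pics/s16.png",cv2.resize(f["img"][80:180,190:290,::-1],None,fx=6,fy=6))
f=robot.grab_frame("top"); cv2.imwrite("pics/t16.png",cv2.resize(f["img"][100:250,130:280,::-1],None,fx=4,fy=4))
E
```

```text
0.008739539819896364 [ 0.56246464 -0.06989909  0.26881333] [-0.56717325 -0.0806344  -3.73001667] 14.6333
shift in tool mm [0.8 1.5 0.6] rotvec [-0.0004 -0.0001  0.0006] shift if rotated first [0.8 1.5 0.6]
tcp [ 0.5625 -0.0699  0.2688] t 14.63
[[260.891982   202.81676715]
 [298.2534605  197.99300526]
 [324.58818431 197.73054501]]
```

View pics/w16z.png

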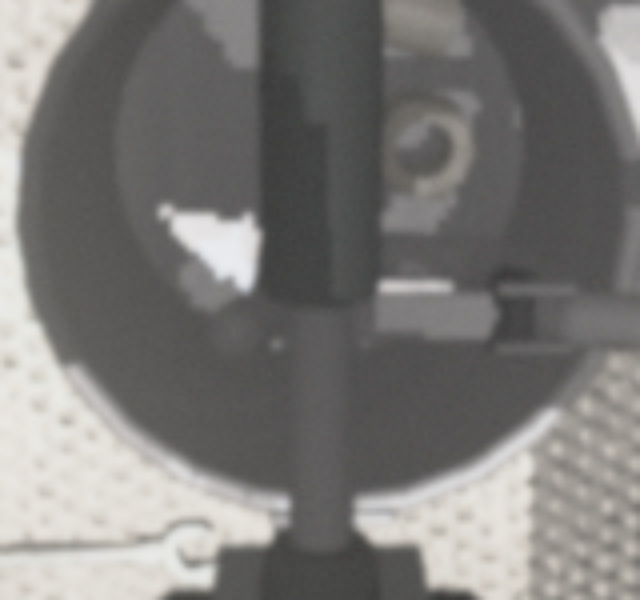

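View pics/s16.png

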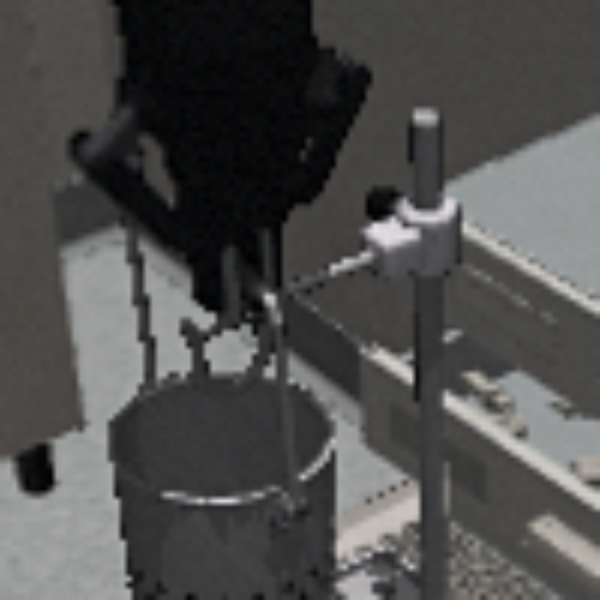

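```bash
python3 - <<'E'
from h import *
W=robot.grab_frame("wrist");s,R=st()
print("bare",[atz(W,q,.2875).round(4) for q in [(280.5,196.5),(280.5,256)]],s["tcp_pos"])
for z in (.250,.253,.256): print("nose",atz(W,(258.3,203.8),z).round(4))
for z in (.239,.242,.245): print("hinge",[atz(W,(q,199.5),z).round(4) for q in (323.5,328.5,334)])
E
```

```text
bare [array([ 0.5627, -0.0297,  0.2875]), array([ 0.5625, -0.0534,  0.2875])] [ 0.56237136 -0.06995425  0.26906074]
nose [ 0.552  -0.0431  0.25  ]
nose [ 0.5522 -0.0423  0.253 ]
nose [ 0.5524 -0.0414  0.256 ]
hinge [array([ 0.5845, -0.0444,  0.239 ]), array([ 0.5871, -0.0444,  0.239 ]), array([ 0.5899, -0.0444,  0.239 ])]
hinge [array([ 0.5841, -0.0436,  0.242 ]), array([ 0.5867, -0.0436,  0.242 ]), array([ 0.5894, -0.0436,  0.242 ])]
hinge [array([ 0.5838, -0.0427,  0.245 ]), array([ 0.5862, -0.0428,  0.245 ]), array([ 0.589 , -0.0428,  0.245 ])]
```

View pics/w16.png

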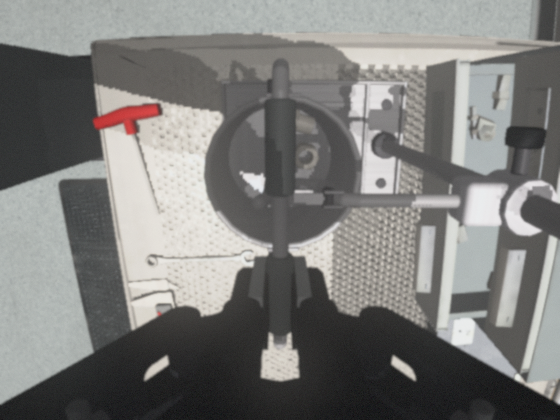

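View pics/t16.png

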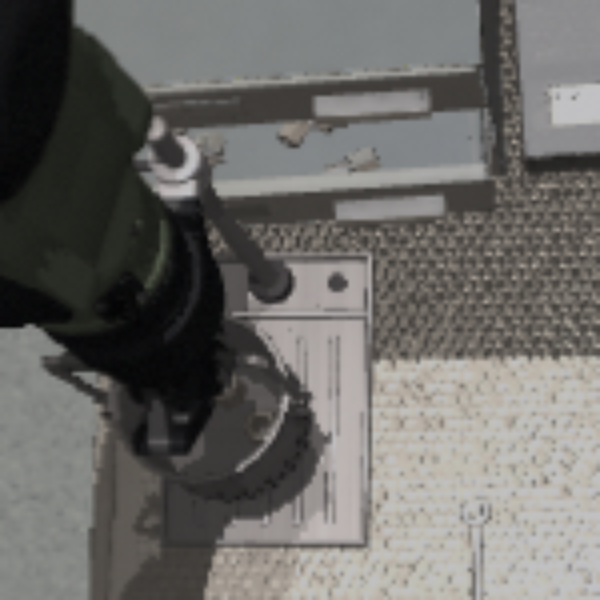

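>>> {"method": "play_rows", "body": {"rows": [{"hand":2,"tx":3,"ty":1,"tz":0.5,"wx":0,"wy":0,"wz":0},{"hand":2,"tx":5,"ty":1,"tz":0.5,"wx":0,"wy":0,"wz":0},{"hand":2,"tx":5,"ty":0,"tz":0,"wx":0,"wy":0,"wz":0},{"hand":2,"tx":5,"ty":0,"tz":0,"wx":0,"wy":0,"wz":0},{"hand":2,"tx":5,"ty":0,"tz":0,"wx":0,"wy":0,"wz":0},{"hand":2,"tx":4,"ty":0,"tz":0,"wx":0,"wy":0,"wz":0},{"hand":2,"tx":3,"ty":0,"tz":0,"wx":0,"wy":0,"wz":0},{"hand":2,"tx":0,"ty":0,"tz":0,"wx":0,"wy":0,"wz":0}]}}

```text
time: 15.5
tcp_pos: [0.5642, -0.0708, 0.238]
ee_rot: [-0.502, -0.498, 0.503, -0.497]
force: [-0.7, 0.2, -4.0]
gripper_width: 0.0082
```

```bash
python3 - <<'E'
from h import *
s,R=st(); print(s["gripper_width"],s["tcp_pos"],s["force"],s["time"])
f=robot.grab_frame("wrist"); cv2.imwrite("pics/w17z.png",cv2.resize(f["img"][120:270,200:360,::-1],None,fx=4,fy=4))
f=robot.grab_frame("scene"); cv2.imwrite("pics/s17.png",cv2.resize(f["img"][100:200,190:290,::-1],None,fx=6,fy=6))
E
```

```text
0.008196263649091583 [ 0.56418949 -0.07083894  0.23802348] [-0.74084007  0.16120835 -4.00469515] 15.5
```

View pics/w17z.png

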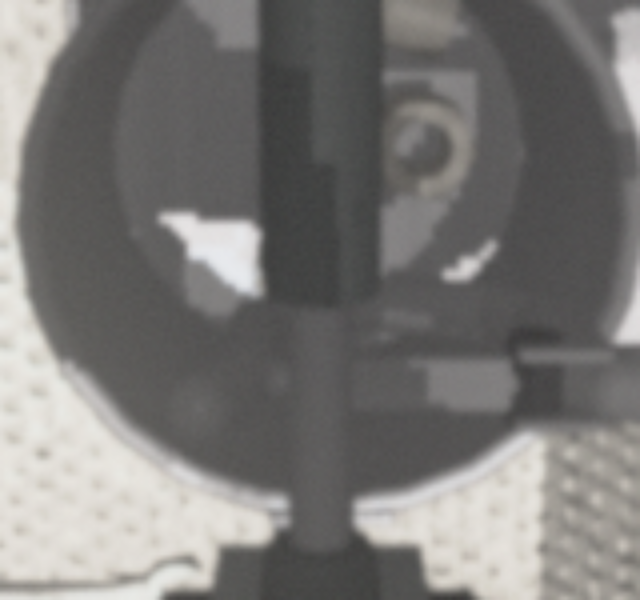

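View pics/s17.png

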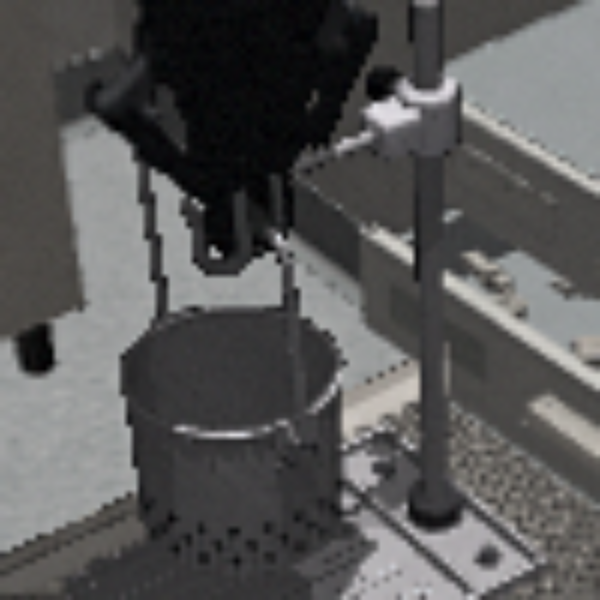

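```bash
python3 - <<'E'
from h import *
W=robot.grab_frame("wrist")
print(atz(W,(249.8,218.8),.2535),atz(W,(329,216.3),.244),atz(W,(280.3,211),.257),[atz(W,(280,r),.257) for r in (196.5,254)])
E
```

```text
[ 0.55309    -0.04047773  0.2535    ] [ 0.5848557  -0.04292123  0.244     ] [ 0.56484917 -0.03638467  0.257     ] [array([ 0.56479934, -0.0308234 ,  0.257     ]), array([ 0.5645464 , -0.05374915,  0.257     ])]
```

>>> {"method": "play_rows", "body": {"rows": [{"hand":2,"tx":3,"ty":0,"tz":0,"wx":0,"wy":0,"wz":0},{"hand":2,"tx":3,"ty":0,"tz":0,"wx":0,"wy":0,"wz":0},{"hand":2,"tx":2,"ty":0,"tz":0,"wx":0,"wy":0,"wz":0}]}}

```text
time: 15.9
tcp_pos: [0.5646, -0.071, 0.2307]
ee_rot: [-0.503, -0.497, 0.503, -0.497]
force: [0.2, -0.0, -3.9]
gripper_width: 0.0087
```

>>> {"method": "play_rows", "body": {"rows": [{"hand":2,"tx":2,"ty":0,"tz":0,"wx":0,"wy":0,"wz":0},{"hand":2,"tx":2,"ty":0,"tz":0,"wx":0,"wy":0,"wz":0},{"hand":2,"tx":2,"ty":0,"tz":0,"wx":0,"wy":0,"wz":0},{"hand":2,"tx":0,"ty":0,"tz":0,"wx":0,"wy":0,"wz":0}]}}

```text
time: 16.23
tcp_pos: [0.5646, -0.071, 0.2249]
ee_rot: [-0.503, -0.497, 0.503, -0.497]
force: [-1.2, -0.0, -0.4]
gripper_width: 0.0083
```

>>> {"method": "play_rows", "body": {"rows": [{"hand":2,"tx":2,"ty":0,"tz":0,"wx":0,"wy":0,"wz":0},{"hand":2,"tx":2,"ty":0,"tz":0,"wx":0,"wy":0,"wz":0},{"hand":2,"tx":0,"ty":0,"tz":0,"wx":0,"wy":0,"wz":0}]}}

```text
time: 16.48
tcp_pos: [0.565, -0.071, 0.2212]
ee_rot: [0.503, 0.497, -0.502, 0.498]
force: [-0.3, -0.4, 2.3]
gripper_width: 0.0087
```

>>> {"method": "play_rows", "body": {"rows": [{"hand":2,"tx":2,"ty":0,"tz":0,"wx":0,"wy":0,"wz":0},{"hand":2,"tx":2,"ty":0,"tz":0,"wx":0,"wy":0,"wz":0},{"hand":2,"tx":2,"ty":0,"tz":0,"wx":0,"wy":0,"wz":0},{"hand":2,"tx":0,"ty":0,"tz":0,"wx":0,"wy":0,"wz":0}]}}

```text
time: 16.82
tcp_pos: [0.566, -0.0711, 0.2159]
ee_rot: [0.503, 0.496, -0.502, 0.498]
force: [-0.5, -0.1, 6.8]
gripper_width: 0.0083
```

```bash
python3 - <<'E'
from h import *
s,R=st(); print(s["gripper_width"],s["tcp_pos"],s["force"],s["time"],s["wrist_torque"])
f=robot.grab_frame("wrist"); cv2.imwrite("pics/w18z.png",cv2.resize(f["img"][120:270,200:360,::-1],None,fx=4,fy=4))
f=robot.grab_frame("scene"); cv2.imwrite("pics/s18.png",cv2.resize(f["img"][100:200,190:290,::-1],None,fx=6,fy=6))
E
```

```text
0.008273065393733422 [ 0.56604458 -0.07114095  0.21590728] [-0.48450421 -0.07250653  6.81611204] 16.8167 [ 0.16530081 -0.05654687  0.00910029]
```

View pics/w18z.png

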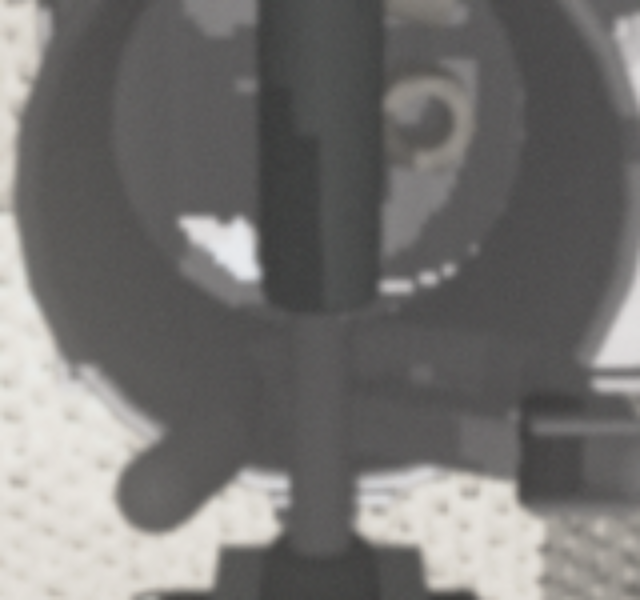

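View pics/s18.png

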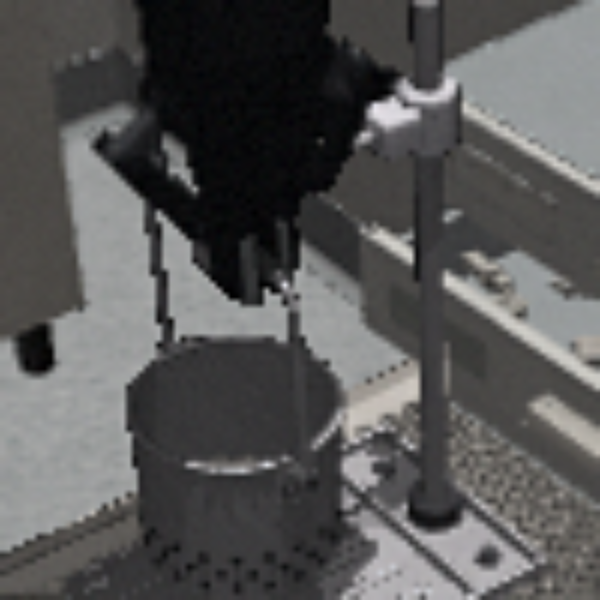

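>>> {"method": "play_rows", "body": {"rows": [{"hand":2,"tx":2,"ty":-0.7,"tz":0,"wx":0,"wy":0,"wz":0},{"hand":2,"tx":2,"ty":-0.7,"tz":0,"wx":0,"wy":0,"wz":0},{"hand":2,"tx":2,"ty":0,"tz":0,"wx":0,"wy":0,"wz":0},{"hand":2,"tx":0,"ty":0,"tz":0,"wx":0,"wy":0,"wz":0}]}}

```text
time: 17.25
tcp_pos: [0.5639, -0.0712, 0.2099]
ee_rot: [0.503, 0.497, -0.502, 0.498]
force: [-2.0, -0.2, 6.8]
gripper_width: 0.0085
```

>>> {"method": "play_rows", "body": {"rows": [{"hand":2,"tx":2,"ty":0,"tz":0,"wx":0,"wy":0,"wz":0},{"hand":2,"tx":0,"ty":0,"tz":0,"wx":0,"wy":0,"wz":0}]}}

```text
time: 17.42
tcp_pos: [0.5631, -0.0712, 0.2074]
ee_rot: [-0.502, -0.497, 0.503, -0.498]
force: [-3.7, -0.3, 6.2]
gripper_width: 0.0084
```

>>> {"method": "play_rows", "body": {"rows": [{"hand":2,"tx":2,"ty":0.5,"tz":0,"wx":0,"wy":0,"wz":0},{"hand":2,"tx":0,"ty":0,"tz":0,"wx":0,"wy":0,"wz":0}]}}

```text
time: 17.58
tcp_pos: [0.5629, -0.0711, 0.2048]
ee_rot: [-0.502, -0.498, 0.503, -0.497]
force: [-2.9, -0.1, 2.7]
gripper_width: 0.0081
```

>>> {"method": "play_rows", "body": {"rows": [{"hand":2,"tx":2,"ty":0.5,"tz":0,"wx":0,"wy":0,"wz":0},{"hand":2,"tx":0,"ty":0,"tz":0,"wx":0,"wy":0,"wz":0}]}}

```text
time: 17.75
tcp_pos: [0.5646, -0.0706, 0.2026]
ee_rot: [0.503, 0.497, -0.502, 0.497]
force: [1.8, 1.1, -2.2]
gripper_width: 0.0088
```

```bash
python3 - <<'E'
from h import *
s,R=st(); print(s["gripper_width"],s["tcp_pos"],s["force"],s["time"],s["wrist_torque"])
f=robot.grab_frame("wrist"); cv2.imwrite("pics/w19z.png",cv2.resize(f["img"][120:270,200:360,::-1],None,fx=4,fy=4))
E
```

```text
0.008758347914445245 [ 0.56455634 -0.07063915  0.20257478] [ 1.76630454  1.10843699 -2.15612046] 17.75 [ 0.14977975 -0.37170491 -0.08510138]
```

View pics/w19z.png

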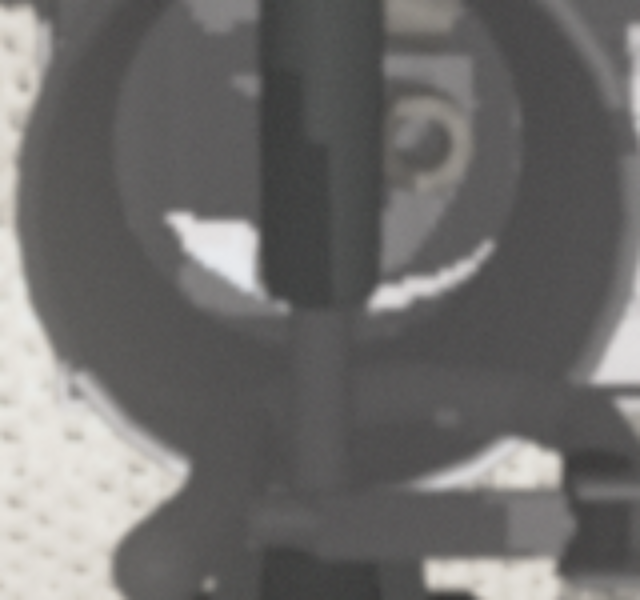

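>>> {"method": "play_rows", "body": {"rows": [{"hand":2,"tx":1,"ty":2.5,"tz":0,"wx":0,"wy":0,"wz":0},{"hand":2,"tx":1,"ty":2.5,"tz":0,"wx":0,"wy":0,"wz":0},{"hand":2,"tx":1,"ty":1.5,"tz":0,"wx":0,"wy":0,"wz":0},{"hand":2,"tx":0,"ty":0,"tz":0,"wx":0,"wy":0,"wz":0}]}}

```text
time: 18.13
tcp_pos: [0.5711, -0.0711, 0.1993]
ee_rot: [-0.503, -0.498, 0.503, -0.497]
force: [0.8, -0.1, -3.1]
gripper_width: 0.0085
```

>>> {"method": "play_rows", "body": {"rows": [{"hand":2,"tx":1,"ty":0,"tz":0,"wx":0,"wy":0,"wz":0},{"hand":2,"tx":1,"ty":0,"tz":0,"wx":0,"wy":0,"wz":0},{"hand":2,"tx":0,"ty":0,"tz":0,"wx":0,"wy":0,"wz":0}]}}

```text
time: 18.38
tcp_pos: [0.5711, -0.0711, 0.1984]
ee_rot: [0.503, 0.497, -0.502, 0.498]
force: [-0.4, 0.1, 1.3]
gripper_width: 0.009
```

>>> {"method": "play_rows", "body": {"rows": [{"hand":2,"tx":-1,"ty":0,"tz":0,"wx":0,"wy":0,"wz":0},{"hand":2,"tx":0,"ty":0,"tz":0,"wx":0,"wy":0,"wz":0}]}}

```text
time: 18.55
tcp_pos: [0.5709, -0.0711, 0.1992]
ee_rot: [0.503, 0.497, -0.503, 0.498]
force: [2.1, -0.4, -2.3]
gripper_width: 0.0086
```

```bash
python3 - <<'E'
from h import *
s,R=st(); print(s["gripper_width"],s["tcp_pos"],s["force"],s["time"],s["wrist_torque"])
f=robot.grab_frame("wrist"); cv2.imwrite("pics/w20z.png",cv2.resize(f["img"][120:300,200:360,::-1],None,fx=3.3,fy=3.3))
f=robot.grab_frame("scene"); cv2.imwrite("pics/s20.png",cv2.resize(f["img"][100:220,190:310,::-1],None,fx=5,fy=5))
E
```

```text
0.008582531587776197 [ 0.57092508 -0.07109488  0.19917897] [ 2.05910608 -0.43731492 -2.32895343] 18.55 [-0.05208129 -0.193698    0.00348109]
```

View pics/w20z.png

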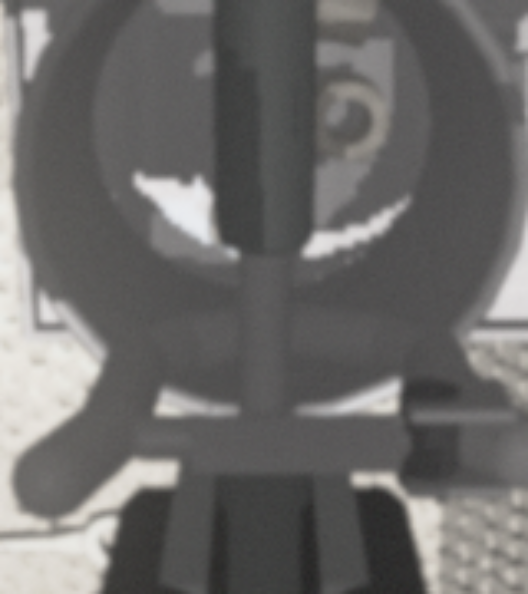

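View pics/s20.png

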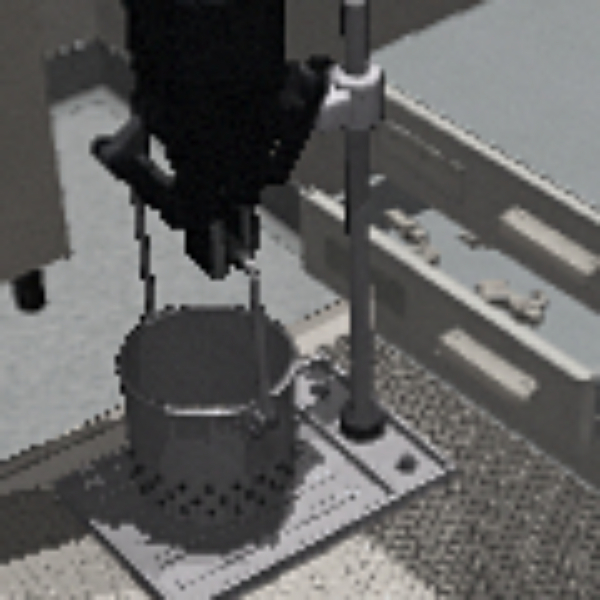

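>>> {"method": "play_rows", "body": {"rows": [{"hand":30,"tx":0,"ty":0,"tz":0,"wx":0,"wy":0,"wz":0},{"hand":30,"tx":0,"ty":0,"tz":0,"wx":0,"wy":0,"wz":0},{"hand":30,"tx":0,"ty":0,"tz":0,"wx":0,"wy":0,"wz":0},{"hand":30,"tx":0,"ty":0,"tz":0,"wx":0,"wy":0,"wz":0},{"hand":30,"tx":0,"ty":0,"tz":0,"wx":0,"wy":0,"wz":0}]}}

```text
time: 19.07
tcp_pos: [0.5707, -0.0711, 0.1991]
ee_rot: [0.503, 0.497, -0.503, 0.497]
force: [0.4, 0.3, 0.3]
gripper_width: 0.0303
```

```bash
python3 - <<'E'
from h import *
s,R=st(); print(s["gripper_width"],s["tcp_pos"],s["force"],s["time"],s["wrist_torque"])
f=robot.grab_frame("wrist"); cv2.imwrite("pics/w21.png",f["img"][:,:,::-1])
E
```

```text
0.030286185673793743 [ 0.57074438 -0.07105199  0.19910334] [0.40668139 0.33867208 0.2784864 ] 19.0667 [-0.01581     0.03954085 -0.04245607]
```

View pics/w21.png

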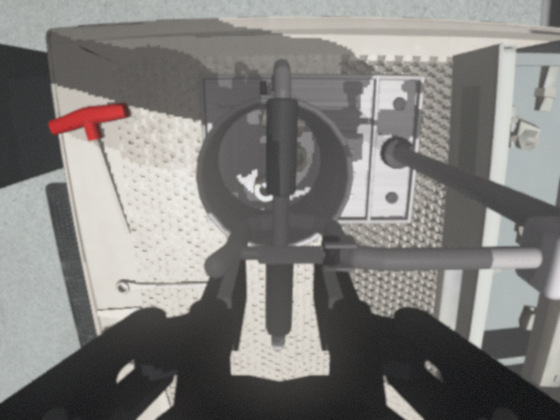

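>>> {"method": "play_rows", "body": {"rows": [{"hand":30,"tx":-4,"ty":0,"tz":3,"wx":0,"wy":0,"wz":0},{"hand":30,"tx":-6,"ty":0,"tz":4,"wx":0,"wy":0,"wz":0},{"hand":30,"tx":-10,"ty":0,"tz":2,"wx":0,"wy":0,"wz":0},{"hand":30,"tx":-15,"ty":0,"tz":0,"wx":0,"wy":0,"wz":0},{"hand":30,"tx":-20,"ty":0,"tz":0,"wx":0,"wy":0,"wz":0},{"hand":30,"tx":-25,"ty":0,"tz":0,"wx":0,"wy":0,"wz":0},{"hand":30,"tx":-25,"ty":0,"tz":0,"wx":0,"wy":0,"wz":0},{"hand":30,"tx":-15,"ty":-10,"tz":15,"wx":0,"wy":0,"wz":0},{"hand":30,"tx":0,"ty":-20,"tz":30,"wx":0,"wy":0,"wz":0},{"hand":30,"tx":0,"ty":-20,"tz":30,"wx":0,"wy":0,"wz":0}]}}

```text
time: 19.95
tcp_pos: [0.5205, -0.1552, 0.3215]
ee_rot: [0.502, 0.497, -0.501, 0.5]
force: [0.7, -1.1, 0.5]
gripper_width: 0.0305
```

>>> {"method": "play_rows", "body": {"rows": [{"hand":30,"tx":0,"ty":-20,"tz":35,"wx":0,"wy":0,"wz":0},{"hand":30,"tx":0,"ty":-20,"tz":35,"wx":0,"wy":0,"wz":0},{"hand":30,"tx":0,"ty":-10,"tz":30,"wx":0,"wy":0,"wz":0},{"hand":30,"tx":0,"ty":0,"tz":20,"wx":0,"wy":0,"wz":0},{"hand":30,"tx":0,"ty":0,"tz":0,"wx":0,"wy":0,"wz":0},{"hand":30,"tx":0,"ty":0,"tz":0,"wx":0,"wy":0,"wz":0},{"hand":30,"tx":0,"ty":0,"tz":0,"wx":0,"wy":0,"wz":0},{"hand":30,"tx":0,"ty":0,"tz":0,"wx":0,"wy":0,"wz":0}]}}

```text
time: 20.62
tcp_pos: [0.4689, -0.2731, 0.3194]
ee_rot: [0.502, 0.498, -0.502, 0.498]
force: [-0.5, -0.7, -0.1]
gripper_width: 0.03
```

```bash
python3 - <<'E'
from h import *
s,R=st(); print(s["gripper_width"],s["tcp_pos"],s["force"],s["time"],s["wrist_torque"])
f=robot.grab_frame("scene"); cv2.imwrite("pics/s22.png",cv2.resize(f["img"][90:230,170:310,::-1],None,fx=4.2,fy=4.2))
f=robot.grab_frame("top"); cv2.imwrite("pics/t22.png",cv2.resize(f["img"][110:300,130:420,::-1],None,fx=2.7,fy=2.7))
E
```

```text
0.029968271927569144 [ 0.46887137 -0.27305938  0.31937429] [-0.51597231 -0.72598506 -0.10572059] 20.6167 [ 0.02304482 -0.0767516  -0.01592238]
```

View pics/s22.png

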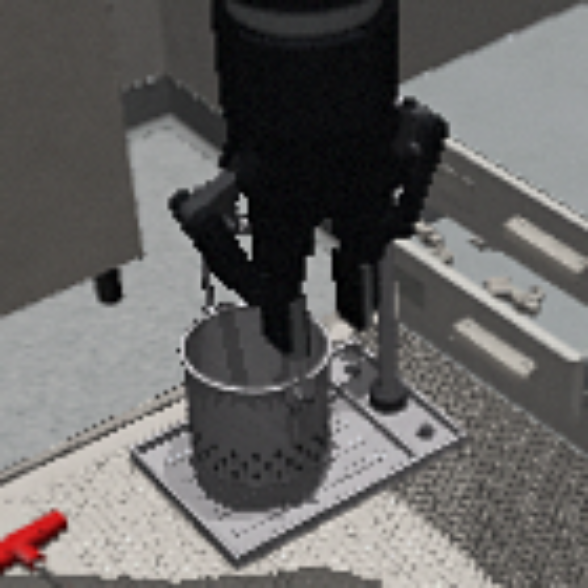

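View pics/t22.png

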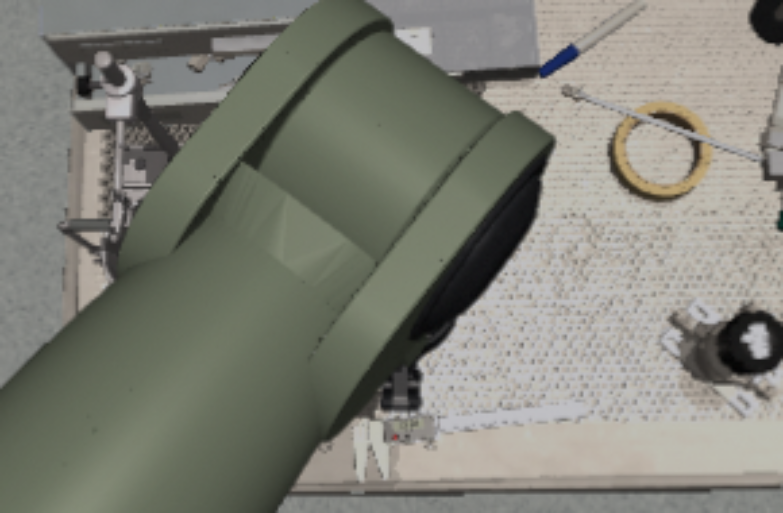

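Hanging, but the arm hides it; I move away for a clear check (also lets it settle).

>>> {"method": "play_rows", "body": {"rows": [{"hand":30,"tx":-10,"ty":-10,"tz":30,"wx":0,"wy":0,"wz":0},{"hand":30,"tx":-10,"ty":-15,"tz":35,"wx":0,"wy":0,"wz":0},{"hand":30,"tx":-10,"ty":-15,"tz":35,"wx":0,"wy":0,"wz":0},{"hand":30,"tx":-10,"ty":-15,"tz":35,"wx":0,"wy":0,"wz":0},{"hand":30,"tx":0,"ty":-15,"tz":35,"wx":0,"wy":0,"wz":0},{"hand":30,"tx":0,"ty":-15,"tz":35,"wx":0,"wy":0,"wz":0},{"hand":30,"tx":0,"ty":0,"tz":0,"wx":0,"wy":0,"wz":0},{"hand":30,"tx":0,"ty":0,"tz":0,"wx":0,"wy":0,"wz":0}]}}

```text
time: 21.38
tcp_pos: [0.3809, -0.479, 0.3582]
ee_rot: [0.503, 0.497, -0.503, 0.496]
force: [0.2, 0.1, 0.8]
gripper_width: 0.0299
```

```bash
python3 - <<'E'
from h import *
s,R=st(); print(s["tcp_pos"],s["force"],s["time"])
f=robot.grab_frame("scene"); cv2.imwrite("pics/s23.png",cv2.resize(f["img"][90:230,170:310,::-1],None,fx=4.2,fy=4.2))
f=robot.grab_frame("top"); cv2.imwrite("pics/t23.png",cv2.resize(f["img"][120:270,130:280,::-1],None,fx=4,fy=4))
E
```

```text
[ 0.38091192 -0.47902914  0.35823914] [0.22570547 0.0795329  0.81038453] 21.3833
```

View pics/s23.png

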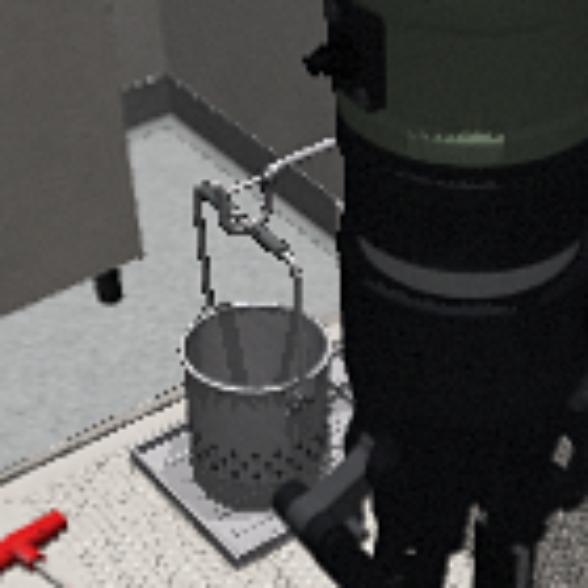

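View pics/t23.png

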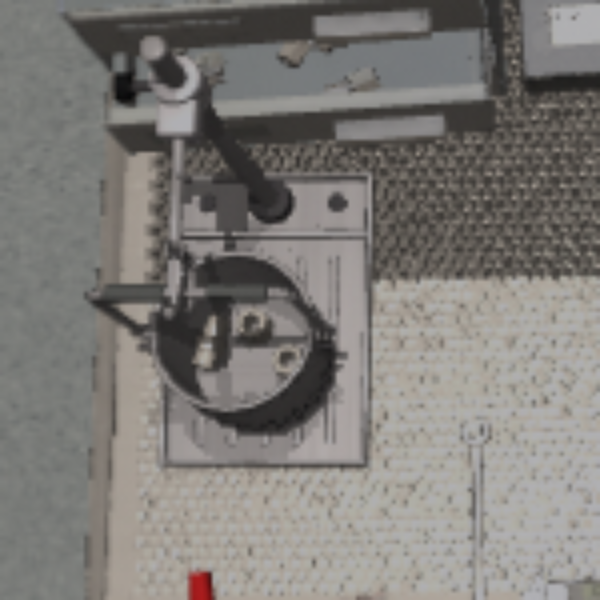

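```bash
python3 - <<'E'
from h import *
T=robot.grab_frame("top")
p=lambda x,y:(130+(x+.5)/4-.5,120+(y+.5)/4-.5)
g=[atz(T,p(*q),.117).round(4).tolist() for q in [(157,332),(325,332),(240,255),(240,410),(240,332)]];print(g)
print("bar",[atz(T,p(*q),.217).round(4).tolist() for q in [(90,295),(300,293)]])
S=robot.grab_frame("scene");q=lambda x,y:(170+(x+.5)/4.2-.5,90+(y+.5)/4.2-.5)
print("S rim",atz(S,q(256,348),.117)); print("bottom?",atz(S,q(262,500),.032))
cv2.imwrite("pics/s24.png",cv2.resize(S["img"][120:180,205:250,::-1],None,fx=10,fy=10,interpolation=cv2.INTER_CUBIC))
print(robot.sense()["time"])
E
```

```text
[[0.5678, 0.0011, 0.117], [0.5663, -0.1029, 0.117], [0.6158, -0.049, 0.117], [0.5185, -0.0517, 0.117], [0.5671, -0.0504, 0.117]]
bar [[0.5693, 0.0111, 0.217], [0.5686, -0.107, 0.217]]
S rim [ 0.56828525 -0.04612006  0.117     ]
bottom? [ 0.53329202 -0.09338788  0.032     ]
21.5833
```

View pics/s24.png

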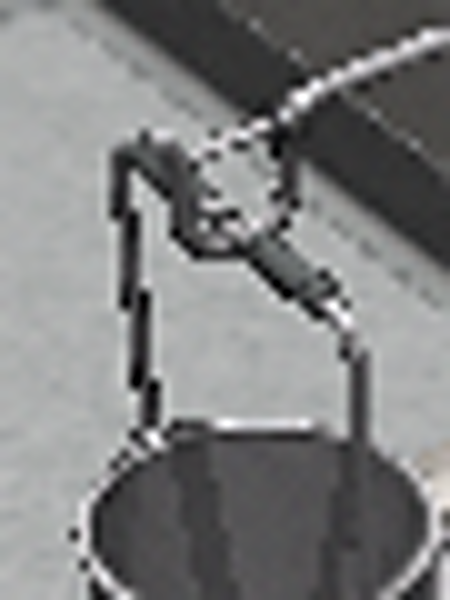

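```bash
python3 -c "
from station import robot
print(robot.job_done())"
```

```text
the job is handed in; nothing more can be done
None
```

The pail is hanging on the draining stand's hook with the keeper snapped shut over its bare bar, and the job was handed in at about 21.6 s of the 72 s allowed. No verdict was reported, so what follows rests on my own checks.

**What I did:** I gripped the sleeve on the pail's -y side and swung the bail up. I finished the swing by pushing it upright with open fingers, then gripped the same sleeve again, lifted the pail and brought it in over the nose. Pressing the bar down opened the keeper, and the bar slipped past it and into the seat.

**Forces:** The highest pressing force I read was about 11 N while pushing the keeper, and about 5 N at the seat. These are readings at the end of each move, so brief peaks in between were not seen.

**Last checks, from the cameras with the arm clear:**
- The keeper looks shut and level over the seated bar.
- The rim centre is about 6 to 9 mm from the seat seen from above, and the bar about 6 mm.
- From the bar's height, the underside of the pail is about 30 mm above the bench.
- All three fittings are in the pail.
- The wrench, hex key, calliper and regulator show no visible movement.
- The robot touches nothing.

**What went wrong on the way:** The first swing held the sleeve too tightly and tipped the pail by an estimated 0.3 rad, inside the 0.7 rad limit. I backed off, set the pail flat again and released before finishing the swing. I did not measure the final tilt or speed directly.

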